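# Mark a specimen plate in the hand press with a mallet blow

### The job

Slide the blue specimen carrier, plate end first, along the bed of the marking press until it is fully home against the stop, and let go of it. Then take the mallet by its handle and, with a brisk blow of its lower face (not a slow push), knock the red-capped sprung pin fully down. Set the mallet back on its rest as you found it, head on the green pad and handle in the fork, without dropping it, leave the carrier home in the press, never push the pin with the gripper or arm, and leave the other things on the bench alone.

Things in the scene. Friction and masses are not known exactly. Their poses are not given: they have to be found in the camera images.
- press: grey and white hand marking press fixed to the bench. Origin: underside, on the centre line; x runs from the open front into the throat, z up. White base from x = -100 to +125 mm, 140 wide, its top (the bed) at z = 20. The head hangs over the bed from x = +20 back, z = 60 to 100, 76 wide; the raised stamp foot under it reaches down to z = 52
- press_stop (a point): foot of the stop (the column's face) that ends the bed: press x = +75, y = 0, z = 20 mm. Two steel guides, 10 mm high above the bed, leave a lane 58 mm wide along press x from x = -55 to the stop, flaring wider in front of that out to x = -95
- press_mark (a point): point straight under the striker pin at the height of a loaded carrier's upper face (press x = +45, y = 0, z = 30 mm); axes as the press
- striker: the press's sprung steel striker pin with its red round cap (44 mm across, 12 mm thick, underside 130 mm above the bench when up) on top; origin: bottom of the stamp foot in the throat, 52 mm above the bench when up; slides along press z
- cap_top (a point): centre of the red cap's upper face, the face to be struck: 142 mm above the bench when the pin is up, 122 mm when down
- plunger (a joint): how far the striker pin is down, in m: 0 up (as found), 0.020 fully down. It takes about 11 to 13 N to move against its spring and tight friction collar, and the collar holds it at the depth to which it was driven
- carrier: blue plastic specimen carrier with an aluminium plate on its far half: slab 150 (x) x 50 (y) x 10 mm with an upright tab to grip at its near end (34 long in x, 18 thick in y, from the slab up to 52 mm above the underside). Origin: centre of the slab's underside; x points to the plate end, which goes into the press first
- carrier_grip (a point): in the tab, at carrier x = -55, y = 0, z = 36 mm: the place to grip, fingers closing along carrier y
- carrier_mark (a point): where the plate is to be marked, on the slab's upper face: carrier x = +45, y = 0, z = 10 mm. On press_mark when the carrier is home; axes as the carrier
- mallet: soft-faced mallet, about 0.26 kg, resting with its head upright: head a cylinder along z, 44 mm across, 70 mm high, white faces below and above, steel between; flat-sided wooden handle along -x at z = 35 mm, 20 mm wide (y) and 26 mm high, out to x = -190 mm, last part black rubber. Origin: centre of the lower face; z up through the head
- mallet_face (a point): centre of the mallet's lower white face (mallet origin)
- mallet_grip (a point): on the handle axis at mallet x = -60, z = 35 mm: near the centre of mass, the place to grip, fingers closing along mallet y
- mallet_tail (a point): underside of the handle at mallet x = -150, z = 22 mm: lies on the rest's saddle
- rest: wooden mallet rest fixed to the bench: plate 225 (x) x 85 (y) x 8 mm with a green round pad for the mallet's head and a forked saddle for its handle. Origin: centre of the plate's underside
- rest_pad (a point): centre of the green pad, on the plate: rest x = +70, y = 0, z = 8 mm; the mallet's lower face stands here
- rest_saddle (a point): floor of the saddle's fork: rest x = -80, y = 0, z = 30 mm; the fork is 32 mm wide in y and its lips rise to z = 42 mm
- beaker: clear glass beaker, 72 mm across, 95 mm high; a bystander to leave alone. Origin: centre of its underside
- wash_bottle: white wash bottle with blue cap, 66 mm across, 180 mm high; a bystander to leave alone. Origin: centre of its underside
- jar: amber jar with green cap, 70 mm across, 90 mm high; a bystander to leave alone. Origin: centre of its underside
- marker: black marker pen with grey cap lying flat, 135 mm long, 16 mm thick; a bystander to leave alone. Origin: centre of its underside (near the middle of its length)
- slide_box: cardboard box of slides, 100 x 75 x 35 mm; a bystander to leave alone. Origin: centre of its underside
- used_carrier: orange specimen carrier with a dark plate, already marked; same shape as the blue one (150 x 50 x 10 mm, upright tab to 52 mm); a bystander to leave alone. Origin: centre of its underside
Mind the look-alikes: they are no part of the job. Leave any purple look-alike of the carrier alone. Leave any pink look-alike of the mallet alone.

How it is judged:
On the way, in this order (a step that is already met when the one before it is completed fails the run):
1. the blue carrier lies home in the press, let go, with the pin still up (x of carrier_mark in the frame of press_mark between -0.006 and 0.006 m and y of carrier_mark in the frame of press_mark between -0.006 and 0.006 m and z of carrier_mark in the frame of press_mark between -0.004 and 0.004 m and angle between the x axis of carrier_mark and the x axis of press_mark, either way round below 0.09 rad and angle between carrier's own z axis and vertical below 0.06 rad and value of joint plunger below 0.003 m and contact force between the fingers and carrier below 0.2 N and linear speed of carrier below 0.02 m/s), for 0.2 s.
2. the mallet's face drives the pin down at more than 0.06 m/s (a blow, not a slow push) with the carrier home (x of carrier_mark in the frame of press_mark between -0.006 and 0.006 m and y of carrier_mark in the frame of press_mark between -0.006 and 0.006 m and z of carrier_mark in the frame of press_mark between -0.004 and 0.004 m and angle between the x axis of carrier_mark and the x axis of press_mark, either way round below 0.09 rad and angle between carrier's own z axis and vertical below 0.06 rad and value of joint plunger between 0.001 and 0.015 m and velocity of joint plunger above 0.06 m/s and distance between mallet_face and cap_top below 0.024 m).
At the end, for the whole second after the job is handed in: Pin driven down (over 17 of 20 mm); carrier flat and home (mark within 6 mm of press_mark in x and y, 4 mm in height, turned under 0.09 rad); mallet on its rest (head and handle within 20 mm of pad and fork, face below 14 mm, tilt under 0.1 rad); both at rest (x of carrier_mark in the frame of press_mark between -0.006 and 0.006 m and y of carrier_mark in the frame of press_mark between -0.006 and 0.006 m and z of carrier_mark in the frame of press_mark between -0.004 and 0.004 m and angle between the x axis of carrier_mark and the x axis of press_mark, either way round below 0.09 rad and angle between carrier's own z axis and vertical below 0.06 rad and value of joint plunger above 0.017 m and horizontal distance between mallet_face and rest_pad below 0.02 m and horizontal distance between mallet_tail and rest_saddle below 0.02 m and height (world z) of mallet_face below 0.014 m and angle between mallet's own z axis and vertical below 0.1 rad and linear speed of each of mallet, carrier below 0.02 m/s); the robot touches nothing.
It fails at once if the gripper or arm pushes the red-capped pin (over 1 N) (contact force between any of the fingers, the arm and striker above 1 N).
It fails at once if the mallet is dropped (falls faster than 0.6 m/s out of the fingers) (linear speed of mallet above 0.6 m/s and contact force between the fingers and mallet below 0.1 N).
It fails at once if a bystander is moved more than 30 mm (distance of any of beaker, wash_bottle, jar, marker, slide_box, used_carrier from where it was at the start of the episode above 0.03 m).
It fails at once if a bystander is tipped over (angle between any of beaker, wash_bottle, jar, marker, slide_box, used_carrier's own z axis and vertical above 0.5 rad).
It also fails if it takes over 61 s, if anything falls off the work surface, if the arm or the gripper's body presses on something with over 40 N, if the wrist force passes 120 N, or if a joint passes its speed limit or range.

### The arm

A 6-joint arm with a two-finger parallel gripper is mounted at the origin on the work surface. World frame = base frame: x ahead of the robot, y to its left, z up, the work surface at z = 0. Lengths are in m, angles in rad, forces in N, time in s.
With the tool pointing down it reaches from about 0.275 to 0.975 m from the base axis. Payload 8.4 kg.
Tool frame: the origin (TCP) lies at the very end of the fingers, on their centre line; the grasp point (between the pads) lies 19 mm behind it; z points along the fingers, y is the line along which they close (so a half turn about z gives the same grasp; the last joint's range is limited). The gripper opens to 92 mm and grips with 3 to 60 N. Pads are 20 mm wide; open, the fingers measure 128 mm over their backs; the gripper's body (75 mm by 189 mm) begins 69 mm behind the grasp point.
Start: joints at [1.124, 0.353, 1.633, -0, 1.155, -0.002], TCP at [0.269, 0.564, 0.215] pointing down, gripper open.
Joint ranges: [-2.63, 2.63], [-0.92, 2.1], [0.06, 2.66], [-1.3, 4.44], [0, 2.69], [-3.02, 3.02]. Speed limits (rad/s): [2.22, 2.22, 2.79, 3.14, 3.14, 3.14].

### API

Orientations are given as a unit quaternion [x, y, z, w].
In Python, from plant import * gives the robot as it stands.
- The arm moves only by the tool move_arm, never from a script. Its argument "commands" is text: rows parted by semicolons, each of 6 numbers parted by spaces: the shift along the tool's x, y, z in mm, then the turn, a rotation vector about the tool's x, y, z in rad. In form: dx dy dz ax ay az; .... A call has 1 to 10 rows; each row shifts and turns the commanded pose from where the row before left it, along the tool's axes as they then stand; what a row does not reach is not made up. A row lasts 1/12 s, in which the tool goes at most 41.7 mm and 7.16 degrees, less where a joint would pass 70% of its speed; a pose out of reach is approached as far as the arm can. A call with a gripper value outside its range is refused whole. "jaw" is the closure, from 0 (fully open) to 1 (shut), set as the call begins (left out, the last holds). The fingers move at their own pace and stop on an object; "grip_force" is the grip in N (left out, the last holds). Time passes only in rows, so rows that do not move let the fingers close. It gives the time, the measured TCP pose, the force, the opening and the grip force at its end, in the units of the state.
- get_state(): the state, without advancing time (a new reading comes with each control period).
- get_image(name): name is "scene" or "top" or "wrist"; returns a dict with "frame" (400x640x3 uint8, red, green, blue), "K" (3x3 intrinsics, pixels), "position" and "attitude" of the camera in the world. Camera axes: x right, y down, z forward; pixel columns grow to the right and rows downward; lengths in m; the calibration is good to about 2 mm. A picture is of the moment at which its call begins. There is no depth.
- job_done(): hands the job in; it is judged then, once.
The state is a dict: "time": time; "qpos": joint angles; "joint_vel": joint speeds; "joint_efforts": joint torques, N m; "tcp_pos": TCP position; "tool_rot": TCP orientation; "force": force on the tool from outside, world axes, zero at the start; "moment": the same for the moment, N m; "opening": finger opening in m; "gripper_force": force on a finger pad.
Only numpy, scipy, OpenCV 4.12 (cv2) and the standard library are available. Lean on these libraries where they do the work, as an engineer would, in place of code of your own. Each camera call takes 0.05 s, during which the arm holds its last target. There are 200 camera calls.

## Working session

There is one attempt and no reset: what is moved stays moved. The work goes in short steps, Python scripts to look and compute and a tool call to move; the robot and the scene stay as the last step left them, time stands still between calls to the robot, and variables do not carry over. Pictures are saved under pics/ and viewed, at most 10 in all, crops included, and the job is handed in when it is done.

Besides the shell and the picture viewer there is one more tool, called after "Call:" as name(argument=value, ...) on one line, values as JSON. move_arm: Moves the arm, as the interface text tells. Its arguments: {"type":"object","properties":{"commands":{"type":"string"},"jaw":{"type":"number"},"grip_force":{"type":"number"}},"required":["commands"]}

```bash
ls; mkdir -p pics; python3 - <<'E'
from plant import *
import cv2,numpy as np
s=get_state();print({k:np.round(v,3) for k,v in s.items()})
for n in ("scene","top"):
    d=get_image(n);cv2.imwrite(f"pics/{n}0.png",d["frame"][:,:,::-1]);np.savez(f"pics/{n}0.npz",**d)
    print(n,d["K"].tolist(),np.round(d["position"],4),np.round(d["attitude"],4))
E
```

```text
pics
{'time': np.float64(0.0), 'qpos': array([ 1.124,  0.354,  1.634,  0.   ,  1.155, -0.002]), 'joint_vel': array([0.001, 0.001, 0.001, 0.001, 0.002, 0.001]), 'joint_efforts': array([-4.0000e-03, -5.9384e+01, -3.3421e+01,  6.9000e-02,  2.4000e-02,
       -0.0000e+00]), 'tcp_pos': array([0.269, 0.564, 0.214]), 'tool_rot': array([ 0.221,  0.975, -0.001, -0.   ]), 'force': array([-1.378,  0.224, -0.716]), 'moment': array([-0.032,  0.004,  0.048]), 'gripper_force': np.float64(0.0), 'opening': np.float64(0.092)}
scene [[392.64188543879624, 0.0, 318.23595062420947], [0.0, 392.64188543879624, 201.71051451641284], [0.0, 0.0, 1.0]] [1.4792 0.092  1.1791] [ 0.6343  0.6772 -0.279  -0.2475]
top [[405.30835115607766, 0.0, 314.40258283746584], [0.0, 405.30835115607766, 200.50485801574817], [0.0, 0.0, 1.0]] [0.2687 0.0051 1.2414] [-0.6984  0.7103 -0.0604  0.0638]
```

View pics/scene0.png

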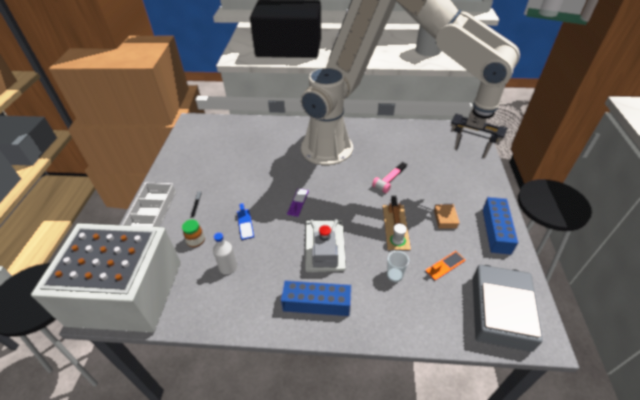

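View pics/top0.png

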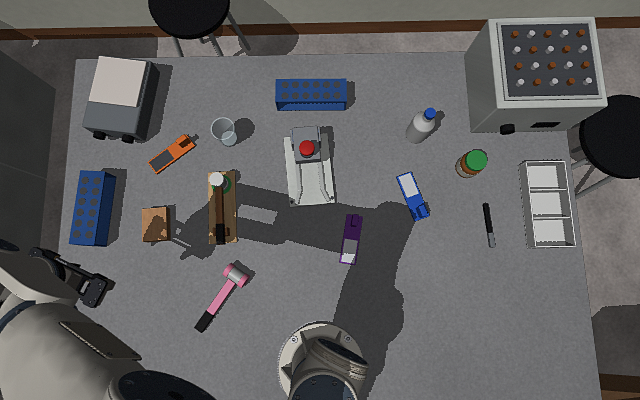

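The blue carrier is at scene (246,223) and top (412,196), tab towards the robot. The press is at top (308,165) with its cap at (307,148), and the mallet on its rest is at top (219,205). The pink mallet and purple carrier are look-alikes to leave alone.

```bash
cat > h.py <<'E'
import numpy as np,cv2
from scipy.spatial.transform import Rotation as R
def ray(d,p):
    v=np.linalg.inv(d["K"])@np.array([p[0],p[1],1.]);v=R.from_quat(d["attitude"]).as_matrix()@v
    return np.array(d["position"]),v/np.linalg.norm(v)
def plane(d,p,z):
    o,v=ray(d,p);return o+v*(z-o[2])/v[2]
def tri(views):
    A=np.zeros((3,3));b=np.zeros(3);L=[ray(d,p) for d,p in views]
    for o,v in L:
        M=np.eye(3)-np.outer(v,v);A+=M;b+=M@o
    X=np.linalg.solve(A,b);return X,max(np.linalg.norm((np.eye(3)-np.outer(v,v))@(X-o)) for o,v in L)
def proj(d,X):
    c=R.from_quat(d["attitude"]).as_matrix().T@(np.array(X)-d["position"]);u=d["K"]@c;return u[:2]/u[2]
def mask(d,lo,hi,box):
    hsv=cv2.cvtColor(d["frame"],cv2.COLOR_RGB2HSV);m=cv2.inRange(hsv,np.array(lo),np.array(hi))
    k=np.zeros_like(m);x0,y0,x1,y1=box;k[y0:y1,x0:x1]=1;return m*k
def rect(m):
    return cv2.minAreaRect(cv2.findNonZero(m))
def cen(m):
    M=cv2.moments(m,True);return np.array([M["m10"],M["m01"]])/M["m00"],M["m00"]
E
python3 - <<'E'
from h import *
t=dict(np.load("pics/top0.npz"));s=dict(np.load("pics/scene0.npz"))
red=lambda d,b:mask(d,(0,150,90),(6,255,255),b)|mask(d,(174,150,90),(180,255,255),b)
ct,at=cen(red(t,(285,130,330,165)));cs,as_=cen(red(s,(310,215,340,245)))
print("cap",ct,at,cs,as_,tri([(t,ct),(s,cs)]))
mb=mask(t,(100,120,60),(125,255,255),(385,165,440,230));print("blue top",cen(mb),rect(mb))
mw=mask(t,(0,0,170),(180,90,255),(385,165,440,230));print("plate top",cen(mw),rect(mw))
# whole carrier
r=rect(mb|mw);print("carrier",r,[plane(t,p,.01) for p in cv2.boxPoints(r)],plane(t,r[0],.01))
# press base white
mp=mask(t,(0,0,185),(180,40,255),(275,115,345,215));r=rect(mp);print("press",r,[plane(t,p,.02).round(4) for p in cv2.boxPoints(r)])
a=t["frame"][110:235,270:440];b=t["frame"][160:260,190:270]
cv2.imwrite("pics/c1.png",cv2.resize(a[:,:,::-1],None,fx=4.6,fy=4.6,interpolation=2))
b2=cv2.resize(b[:,:,::-1],None,fx=5,fy=5,interpolation=2);e=cv2.resize(s["frame"][185:260,370:430,::-1],(400,500),interpolation=2)
cv2.imwrite("pics/c2.png",np.hstack([b2,e]))
E
```

```text
cap [306.29142857 147.28      ] 175.0 [324.5060241  230.19277108] 83.0 (array([0.61862208, 0.03019538, 0.13718678]), np.float64(0.0009394968664773361))
blue top (array([415.00217865, 202.94553377]), 459.0) ((412.1880187988281, 195.92127990722656), (48.481781005859375, 16.28215789794922), 67.28559112548828)
plate top (array([408.04982206, 184.9252669 ]), 281.0) ((408.03546142578125, 184.9852294921875), (22.46154022216797, 12.692310333251953), 67.38013458251953)
carrier ((412.1880187988281, 195.92127990722656), (48.481781005859375, 16.28215789794922), 67.28559112548828) [array([ 0.55865581, -0.24400284,  0.01      ]), array([ 0.57795967, -0.29186236,  0.01      ]), array([ 0.43617788, -0.34095233,  0.01      ]), array([ 0.41760815, -0.29391294,  0.01      ])] [ 0.49688427 -0.29289915  0.01      ]
press ((308.55328369140625, 169.58607482910156), (68.98822784423828, 44.27198028564453), 84.80557250976562) [array([0.69  , 0.1036, 0.02  ]), array([ 0.7007, -0.0356,  0.02  ]), array([ 0.4805, -0.0498,  0.02  ]), array([0.4704, 0.0851, 0.02  ])]
```

View pics/c1.png

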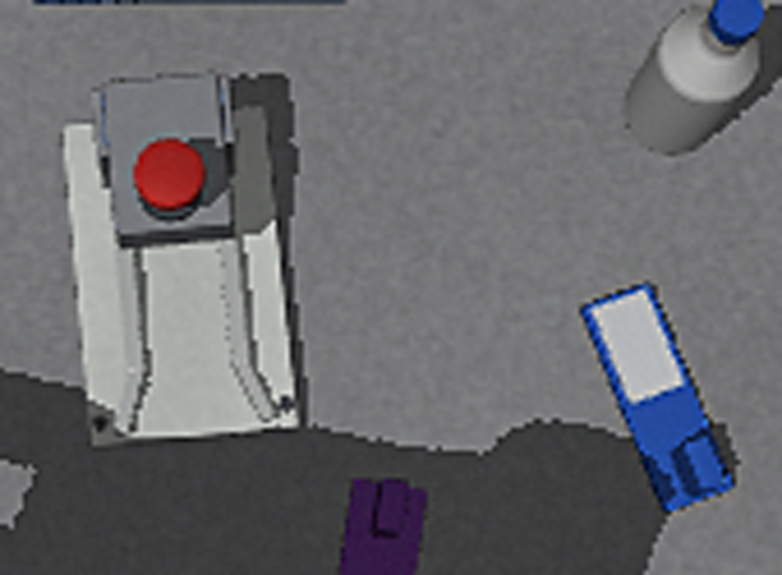

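View pics/c2.png

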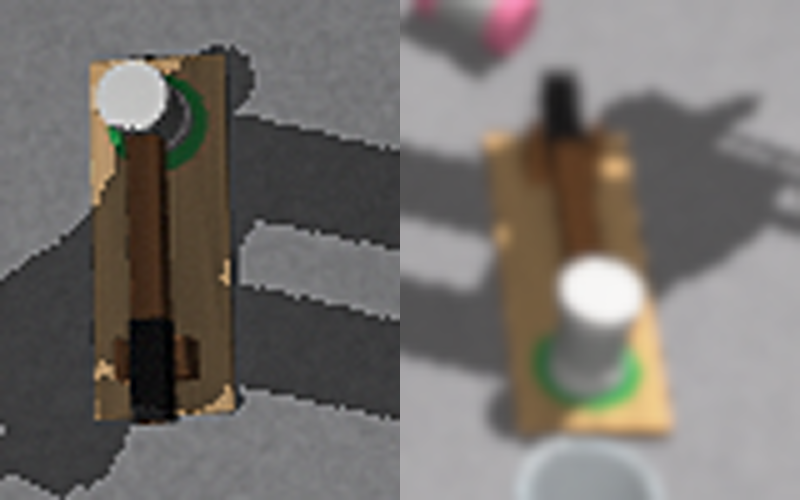

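The cap triangulates to z ≈ 0.137, between its faces at 0.130 and 0.142, and the carrier outline is 150 × 51 mm, so both agree with the text. In c1 the press lane runs from about (190,430) to (185,240), and the carrier's tab is at (705,465). In c2 the mallet head is on the green pad and the handle is in the fork. I'll move to take closer wrist views.

Call:
move_arm(commands="-27 -22 -13 0 0 0;-27 -22 -13 0 0 0;-27 -22 -13 0 0 0;-27 -22 -13 0 0 0;-27 -22 -13 0 0 0;-27 -22 -13 0 0 0;-27 -22 -13 0 0 0;-27 -22 -13 0 0 0;-27 -22 -13 0 0 0;0 0 0 0 0 0")

```text
time: 0.93
tcp_pos: [0.4056, 0.277, 0.334]
tool_rot: [0.222, 0.975, 0.0, 0.002]
force: [0.4, 0.3, 0.6]
opening: 0.0916
gripper_force: 0.0
```

```bash
cat > shot.py <<'E'
import sys;from plant import *;from h import *
d=get_image("wrist");n=sys.argv[1];s=get_state()
np.savez(f"pics/{n}.npz",**d);cv2.imwrite(f"pics/{n}.png",d["frame"][:,:,::-1])
print(s["time"],s["tcp_pos"].round(4),s["tool_rot"].round(4),s["qpos"].round(3),"cam",np.round(d["position"],4),np.round(R.from_quat(d["attitude"]).as_matrix()[:,2],3))
E
python3 shot.py w1
```

```text
0.9833 [0.4045 0.2789 0.3328] [2.225e-01 9.749e-01 6.000e-04 9.000e-04] [ 6.010e-01  4.000e-02  1.761e+00 -1.000e-03  1.339e+00 -5.210e-01] cam [0.3288 0.3122 0.5039] [ 0.267 -0.128 -0.955]
```

View pics/w1.png

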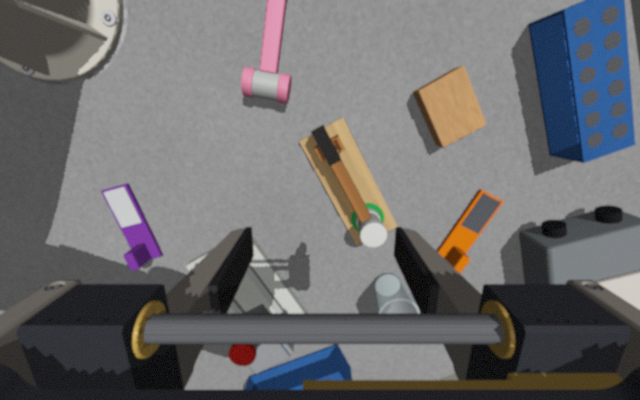

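The wrist view w1 shows the mallet clearly: white top face at (373,234), black tail at (325,145), fork at (328,145).

```bash
python3 - <<'E'
from h import *
t=dict(np.load("pics/top0.npz"));s=dict(np.load("pics/scene0.npz"));w=dict(np.load("pics/w1.npz"))
W=lambda d,b,v=170:mask(d,(0,0,v),(180,50,255),b)
h=[(t,W(t,(205,168,230,190))),(s,W(s,(388,222,412,237))),(w,W(w,(350,215,390,250)))]
h=[(d,)+cen(m) for d,m in h];print([(x[1].round(1),x[2]) for x in h]);P=[(d,c) for d,c,_ in h]
print("head top",tri(P),tri(P[::2]),tri(P[1:]))
# handle: brown dark in top/wrist, black
for n,d,b in (("top",t,(205,185,230,250)),("w",w,(300,115,360,215))):
    blk=mask(d,(0,0,0),(180,255,45),b);print(n,"black",cen(blk),rect(blk))
for n,d,b in (("top",t,(200,165,245,250)),("w",w,(290,110,405,250))):
    br=mask(d,(5,60,50),(25,255,255),b);print(n,"wood",cen(br),rect(br))
# scene black
b=mask(s,(0,0,0),(180,255,45),(388,194,402,208));print("s black",cen(b),rect(b))
cv2.imwrite("pics/c3.png",cv2.resize(w["frame"][105:255,290:405,::-1],None,fx=4,fy=4,interpolation=2))
E
```

```text
[(array([215.6, 178.5]), 155.0), (array([401.6, 229.1]), 124.0), (array([373.6, 234.5]), 545.0)]
head top (array([0.54629955, 0.30201979, 0.07498319]), np.float64(0.0046802476581861135)) (array([0.54739251, 0.30002697, 0.07154923]), np.float64(0.0009506138057821773)) (array([0.54545799, 0.30311776, 0.07515864]), np.float64(0.0036498967897561872))
top black (array([220.74551971, 226.89605735]), 279.0) ((217.21546936035156, 214.9071807861328), (58.278682708740234, 20.585161209106445), 85.13549041748047)
w black (array([326.39512195, 146.13658537]), 205.0) ((325.7877502441406, 145.61793518066406), (35.2576789855957, 10.489887237548828), 60.945396423339844)
top wood (array([222.3011611 , 209.28301887]), 1378.0) ((221.79222106933594, 207.51968383789062), (72.94408416748047, 27.544931411743164), 88.40885925292969)
w wood (array([346.11832896, 177.07020997]), 4572.0) ((347.4000549316406, 183.3000030517578), (123.43095397949219, 50.535133361816406), 63.43495178222656)
s black (array([393.45454545, 201.33333333]), 33.0) ((393.5, 201.0), (8.0, 3.0), 90.0)
```

View pics/c3.png

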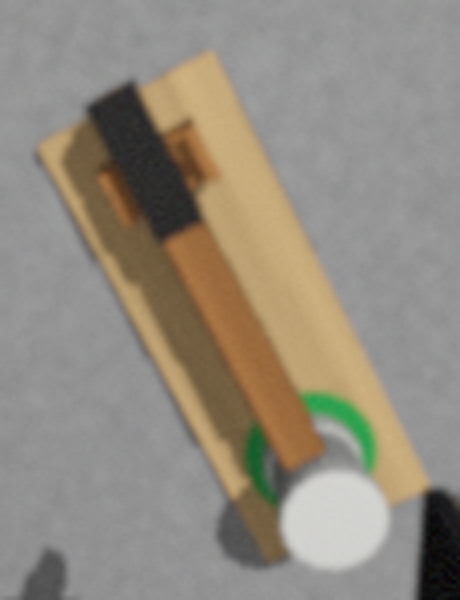

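Call:
move_arm(commands="-19 -35 0 0 0 0;-19 -35 0 0 0 0;-19 -35 0 0 0 0;-19 -35 0 0 0 0;-19 -35 0 0 0 0;-19 -35 0 0 0 0;-19 -35 0 0 0 0;-19 -35 0 0 0 0;-19 -35 0 0 0 0;-19 -35 0 0 0 0")

```text
time: 1.82
tcp_pos: [0.4237, -0.1177, 0.3311]
tool_rot: [0.22, 0.975, 0.0, -0.0]
force: [0.6, -0.2, 0.2]
opening: 0.0918
gripper_force: 0.0
```

Call:
move_arm(commands="0 0 0 0 0 0.12;0 0 0 0 0 0.12;0 0 0 0 0 0.12;0 0 0 0 0 0.12;0 0 0 0 0 0.12;0 0 0 0 0 0.12;0 0 0 0 0 0.12;0 0 0 0 0 0.12;0 0 0 0 0 0.12;0 0 0 0 0 0.12")

```text
time: 2.65
tcp_pos: [0.4241, -0.1157, 0.3307]
tool_rot: [0.735, 0.679, -0.0, -0.001]
force: [0.3, -0.1, -0.5]
opening: 0.0919
gripper_force: 0.0
```

Call:
move_arm(commands="0 0 0 0 0 0.12;0 0 0 0 0 0.12;0 0 0 0 0 0.12;0 0 0 0 0 0.12;0 0 0 0 0 0.12;0 0 0 0 0 0.12;0 0 0 0 0 0.12;0 0 0 0 0 0.12;0 0 0 0 0 0.12;0 0 0 0 0 0")

```text
time: 3.48
tcp_pos: [0.4241, -0.1158, 0.3308]
tool_rot: [0.979, 0.205, -0.0, -0.0]
force: [0.2, -0.6, -0.0]
opening: 0.0918
gripper_force: 0.0
```

```bash
python3 shot.py w2
```

```text
3.5333 [ 0.424  -0.1159  0.3309] [ 9.781e-01  2.083e-01 -4.000e-04 -4.000e-04] [-0.271 -0.048  1.852  0.     1.339  0.88 ] cam [ 0.5001 -0.0835  0.501 ] [-0.272 -0.117 -0.955]
```

View pics/w2.png

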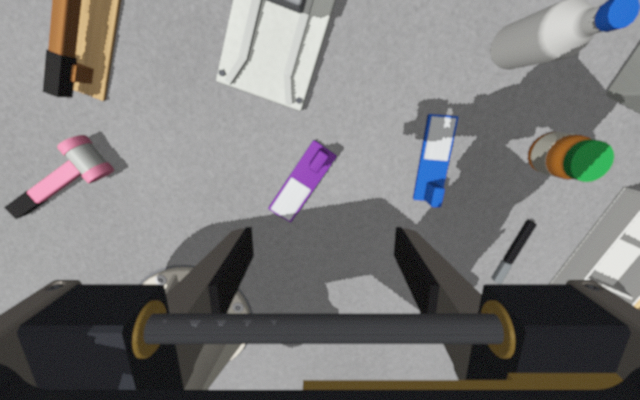

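In w2 the carrier lies at (438,155) with its tab at (435,192), and the press front edge runs from (218,80) to (303,108).

```bash
python3 - <<'E'
from h import *
t=dict(np.load("pics/top0.npz"));s=dict(np.load("pics/scene0.npz"));w=dict(np.load("pics/w2.npz"))
pl=lambda d,b:cen(mask(d,(0,0,165),(180,75,255),b))
P=[(t,pl(t,(385,165,440,230))),(w,pl(w,(410,108,465,165))),(s,pl(s,(232,215,262,242)))]
print([ (p[1][0].round(1),p[1][1]) for p in P],"plate",tri([(d,c[0]) for d,c in P[:2]]),[plane(d,c[0],.01).round(4) for d,c in P])
mb=mask(w,(100,120,60),(125,255,255),(405,105,470,215))|mask(w,(0,0,165),(180,75,255),(415,110,460,165))
r=rect(mb);bp=cv2.boxPoints(r);print("carrier w",r,[plane(w,p,.01).round(4) for p in bp])
c=max(cv2.findContours(mb,0,1)[0],key=cv2.contourArea);ap=cv2.approxPolyDP(c,2.5,True)[:,0];print([ (p.tolist(),plane(w,p,.01).round(4).tolist(),plane(w,p,.052).round(4).tolist()) for p in ap])
def edges(d,m,sel,z):
    c=max(cv2.findContours(m,0,1)[0],key=cv2.contourArea)[:,0]
    X=np.array([plane(d,p,z)[:2] for p in c]);return X[sel(c)]
m=mask(w,(0,0,170),(180,40,255),(200,0,345,115));c=max(cv2.findContours(m,0,1)[0],key=cv2.contourArea)
ap=cv2.approxPolyDP(c,2.5,True)[:,0];print("press w",[(p.tolist(),plane(w,p,.02)[:2].round(4).tolist()) for p in ap])
m=mask(t,(0,0,185),(180,40,255),(275,115,345,215));c=max(cv2.findContours(m,0,1)[0],key=cv2.contourArea)
ap=cv2.approxPolyDP(c,2,True)[:,0];print("press t",[(p.tolist(),plane(t,p,.02)[:2].round(4).tolist()) for p in ap])
a=cv2.resize(w["frame"][0:115,205:345,::-1],None,fx=4,fy=4,interpolation=2);b=cv2.resize(w["frame"][105:215,405:465,::-1],(240,460),interpolation=2)[:460]
cv2.imwrite("pics/c4.png",np.hstack([a[:460],b]))
E
```

```text
[(array([408.3, 184.8]), 268.0), (array([434.7, 145.1]), 1056.0), (array([249.2, 231.5]), 377.0)] plate (array([ 0.51894696, -0.2684368 ,  0.05232073]), np.float64(0.005835898632207058)) [array([ 0.5322, -0.2828,  0.01  ]), array([ 0.5165, -0.2806,  0.01  ]), array([ 0.5367, -0.2663,  0.01  ])]
carrier w ((436.3867492675781, 158.3694610595703), (44.96458435058594, 97.34577178955078), 1.3322198390960693) [array([ 0.4049, -0.3   ,  0.01  ]), array([ 0.5544, -0.222 ,  0.01  ]), array([ 0.5823, -0.29  ,  0.01  ]), array([ 0.4356, -0.3753,  0.01  ])]
[([429, 114], [0.5569, -0.2466, 0.01], [0.552, -0.2327, 0.052]), ([413, 197], [0.4209, -0.2917, 0.01], [0.4277, -0.2739, 0.052]), ([424, 199], [0.4255, -0.3115, 0.01], [0.4319, -0.292, 0.052]), ([436, 207], [0.4209, -0.3389, 0.01], [0.4276, -0.317, 0.052]), ([440, 206], [0.4254, -0.3445, 0.01], [0.4318, -0.3222, 0.052]), ([447, 157], [0.5073, -0.3102, 0.01], [0.5067, -0.2908, 0.052]), ([450, 159], [0.5064, -0.3167, 0.01], [0.5059, -0.2967, 0.052]), ([456, 151], [0.5223, -0.3189, 0.01], [0.5204, -0.2988, 0.052]), ([459, 153], [0.5214, -0.3254,
[... 1702 characters left out ...]
4736, -0.0206]), ([299, 110], [0.478, -0.0497]), ([301, 103], [0.4892, -0.0486]), ([291, 102], [0.4842, -0.0335]), ([290, 75], [0.5206, -0.0174]), ([307, 14], [0.6074, -0.0097]), ([265, 1], [0.5983, 0.0522]), ([251, 59], [0.5178, 0.0454]), ([231, 84], [0.4716, 0.0622]), ([246, 58], [0.5161, 0.0528]), ([259, 0], [0.5961, 0.0606])]
press t [([329, 158], [0.6198, -0.0385]), ([323, 161], [0.6104, -0.0196]), ([326, 190], [0.5181, -0.027]), ([330, 196], [0.4992, -0.0389]), ([333, 195], [0.5021, -0.0482]), ([331, 176], [0.5621, -0.0434]), ([332, 192], [0.5116, -0.0453]), ([329, 193], [0.5086, -0.036]), ([324, 164], [0.6007, -0.0226]), ([327, 163], [0.6038, -0.032]), ([330, 174], [0.5685, -0.0405])]
```

View pics/c4.png

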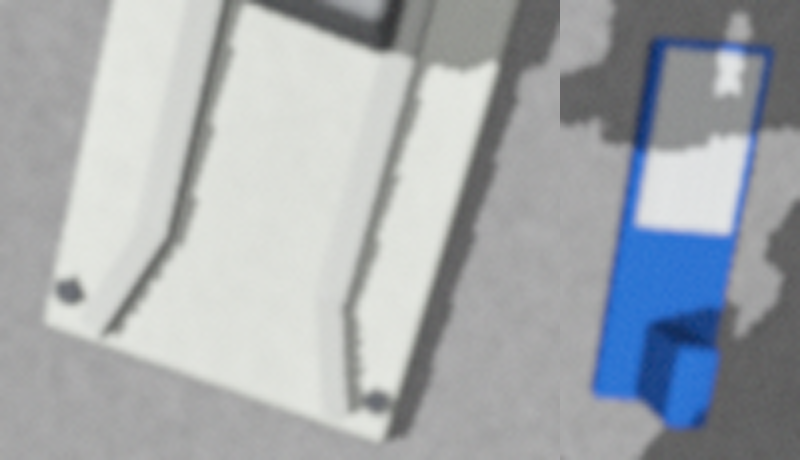

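```bash
python3 - <<'E'
from h import *
w=dict(np.load("pics/w2.npz"));t=dict(np.load("pics/top0.npz"));q=dict(np.load("pics/w1.npz"))
A=lambda x,y:(205+x/4,y/4)
B=lambda x,y:(405+(x-560)/4,105+y*.2391)
ang=lambda a,b:np.arctan2(*(b-a)[1::-1])
FL,FR,L2,R2=[plane(w,A(*p),.02) for p in ((46,320),(385,440),(108,0),(497,62))]
print("front",FL[:2],FR[:2],np.linalg.norm(FL-FR),"yaw f",ang(FR,FL)-np.pi/2,"L",ang(FL,L2),"R",ang(FR,R2))
g=[plane(w,A(*p),.03) for p in ((165,238),(225,0),(320,300),(383,52))]
print("guides",[x[:2].round(4) for x in g],ang(g[0],g[1]),ang(g[2],g[3]))
c=[plane(w,B(*p),.01) for p in ((655,38),(772,47),(595,392))]
print("carr",[x[:2].round(4) for x in c],ang(c[2],c[0]),ang(c[1],c[0])-np.pi/2,np.linalg.norm(c[0]-c[2]),np.linalg.norm(c[0]-c[1]),"ctr",(c[1]+c[2])/2)
print("tab top corners",[plane(w,B(*p),.052)[:2].round(4) for p in ((672,340),(718,348),(706,424),(665,425))])
# top press from c1 (scale 4.6, off 270,110)
C=lambda x,y:(270+x/4.6,110+y/4.6)
F=[plane(t,C(*p),.02) for p in ((91,436),(298,427),(66,124),(272,222))]
print("top front",F[0][:2],F[1][:2],ang(F[1],F[0])-np.pi/2,ang(F[0],F[2]),ang(F[1],F[3]))
cc=[plane(t,C(*p),.01) for p in ((584,306),(655,284),(735,484),(668,511))]
print("top carr",[x[:2].round(4) for x in cc],ang(cc[3],cc[0]),ang(cc[2],cc[1]),np.mean(cc,0),np.mean(cc[::2],0))
# mallet
D=lambda x,y:(290+x/4,105+y/4)
m=[plane(q,D(*p),z)[:2] for p,z in (((111,95),.056),((305,460),.056),((334,520),.078))]
r=[plane(q,D(*p),.008)[:2] for p in ((40,148),(212,52),(430,490))]
p=plane(q,D(312,450),.008)
E=lambda x,y:(190+x/5,160+y/5)
mt=[plane(t,E(*p),z)[:2] for p,z in (((153,421),.056),((145,137),.056),((131,95),.078))]
for k in (m,mt): print("mallet tail,junc,head",[x.round(4) for x in k],"yaw",ang(k[0],k[2]),np.linalg.norm(k[2]-k[0]))
print("rest",[x.round(4) for x in r],ang(r[1],r[2]),"ctr",(r[0]+r[2])/2)
E
```

```text
front [0.46817652 0.08470186] [ 0.47944901 -0.05304283] 0.13820516850209447 yaw f 0.08165416160819561 L 0.10344045167389256 R 0.09109677653558
guides [array([0.514, 0.049]), array([0.5953, 0.0547]), array([ 0.5171, -0.0118]), array([ 0.6027, -0.0026])] 0.06990110673192694 0.1075580413582519
carr [array([ 0.5566, -0.2463]), array([ 0.5728, -0.292 ]), array([ 0.4186, -0.2945])] 0.3358465286457304 0.34107557624387574 0.14617594299909184 0.04846401012517857 ctr [ 0.49569662 -0.29324744  0.01      ]
tab top corners [array([ 0.4565, -0.2947]), array([ 0.4612, -0.3133]), array([ 0.4322, -0.3248]), array([ 0.4251, -0.3095])]
top front [0.47399663 0.08460525] [ 0.47768338 -0.05301434] 0.026782984967697487 0.07322957599025536 0.09940032309767349
top carr [array([ 0.5591, -0.2491]), array([ 0.5736, -0.298 ]), array([ 0.4359, -0.3431]), array([ 0.4186, -0.2976])] 0.33186739225049644 0.316718919010001 [ 0.49680854 -0.29696562  0.01      ] [ 0.49752224 -0.29613921  0.01      ]
mallet tail,junc,head [array([0.3556, 0.2905]), array([0.5246, 0.2981]), array([0.5441, 0.2991])] yaw 0.045410354828641274 0.18870355249997026
mallet tail,junc,head [array([0.3548, 0.2849]), array([0.5243, 0.2938]), array([0.545 , 0.2974])] yaw 0.06536521093333837 0.19066620787956462
rest [array([0.3652, 0.2513]), array([0.361 , 0.3337]), array([0.5848, 0.3432])] 0.04251703401773206 ctr [0.47498353 0.29722042]
```

Fits: press yaw ≈ 0.09 with its axis through (0.6186, 0.030), and carrier grip at (0.4445, -0.311) with yaw 0.333. Now I'll go above the tab and recheck it from a second wrist view.

Call:
move_arm(commands="0 0 0 0 0 0.087;-6.4 27.3 28.7 0 0 0;-6.4 27.3 28.7 0 0 0;-6.4 27.3 28.7 0 0 0;-6.4 27.3 28.7 0 0 0;-6.4 27.3 28.7 0 0 0;-6.4 27.3 28.7 0 0 0;-6.4 27.3 28.7 0 0 0;0 0 0 0 0 0")

```text
time: 4.28
tcp_pos: [0.4417, -0.3138, 0.1248]
tool_rot: [0.986, 0.166, -0.003, -0.002]
force: [-0.7, 0.6, 0.0]
opening: 0.0918
gripper_force: 0.0
```

```bash
python3 shot.py w3; python3 - <<'E'
from h import *
w=dict(np.load("pics/w3.npz"))
m=mask(w,(100,110,50),(125,255,255),(200,0,450,400));r=rect(m);print(cen(m),r)
cv2.imwrite("pics/w3m.png",m)
E
```

```text
4.3333 [ 0.442  -0.3123  0.1271] [ 0.9863  0.1652 -0.0021 -0.0021] [-0.618  0.331  1.888 -0.     0.929  0.621] cam [ 0.5209 -0.2881  0.2947] [-0.285 -0.093 -0.954]
(array([322.20421286, 155.24722838]), 4510.0) ((322.0, 132.0), (168.0, 54.0), 90.0)
```

View pics/w3.png

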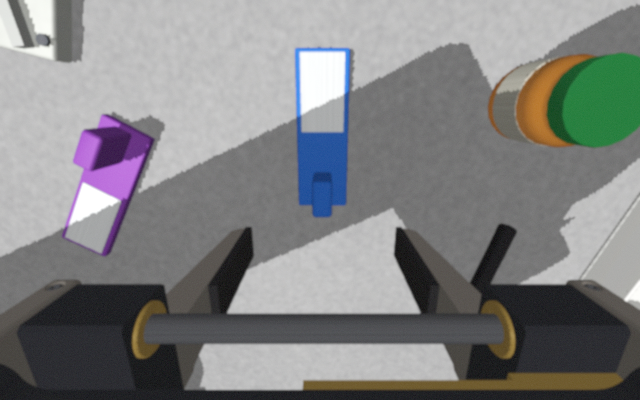

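```bash
python3 - <<'E'
from h import *
w=dict(np.load("pics/w3.npz"))
r=R.from_euler("z",.333).as_matrix()
T=np.array([.442,-.3123,0])
loc=lambda p,z:(r.T@(plane(w,p,z)-T))[:2].round(4)
for n,p,z in (("far L",(296,48),.01),("far R",(351,48),.01),("near L",(299,205),.01),("near R",(346,205),.01),("tab nearL",(313.5,216),.052),("tab nearR",(331,216),.052),("marker",(508,228),.008),("marker near",(478,280),.008)): print(n,loc(p,z),plane(w,p,z)[:2].round(3))
p=dict(np.load("pics/w2.npz"));from math import *
B=lambda x,y:(405+(x-560)/4,105+y*.2391)
print("tri tab near corners",tri([(w,(313.5,216)),(p,B(665,425))]),tri([(w,(331,216)),(p,B(706,424))]))
print("tri far corners",tri([(w,(296,48)),(p,B(655,38))]),tri([(w,(351,48)),(p,B(772,47))]))
E
```

```text
far L [0.1305 0.023 ] [ 0.558 -0.248]
far R [ 0.1305 -0.026 ] [ 0.574 -0.294]
near L [-0.0179  0.0242] [ 0.417 -0.295]
near R [-0.0178 -0.025 ] [ 0.433 -0.342]
tab nearL [-0.0136  0.0074] [ 0.427 -0.31 ]
tab nearR [-0.0136 -0.0084] [ 0.432 -0.325]
marker [-0.0445 -0.2   ] [ 0.465 -0.516]
marker near [-0.1093 -0.1781] [ 0.397 -0.516]
tri tab near corners (array([ 0.42525942, -0.31025919,  0.04973261]), np.float64(0.0006332315730647718)) (array([ 0.43220338, -0.32455759,  0.05250452]), np.float64(8.832060721405328e-05))
tri far corners (array([ 0.55760246, -0.24741585,  0.00684477]), np.float64(0.0006399512738143288)) (array([ 0.57416372, -0.29430227,  0.00480076]), np.float64(0.0005835943741000757))
```

The triangulated tab top is at 0.050–0.052 and the slab corners at about 0.006, matching the text (0.052 and 0.010). The grip point is within 2 mm of the tool axis, so I'll descend and grip.

Call:
move_arm(commands="1 1 36 0 0 0;0 0 36 0 0 0;0 0 30 0 0 0;0 0 7 0 0 0;0 0 0 0 0 0;0 0 0 0 0 0")

```text
time: 4.83
tcp_pos: [0.4456, -0.3125, 0.023]
tool_rot: [0.986, 0.165, 0.0, 0.0]
force: [0.2, 0.2, 1.2]
opening: 0.0918
gripper_force: 0.0
```

Call:
move_arm(commands="0 0 0 0 0 0;0 0 0 0 0 0;0 0 0 0 0 0;0 0 0 0 0 0;0 0 0 0 0 0;0 0 0 0 0 0;0 0 0 0 0 0;0 0 0 0 0 0", jaw=1, grip_force=35)

```text
time: 5.5
tcp_pos: [0.4447, -0.3127, 0.0217]
tool_rot: [0.986, 0.164, -0.0, -0.0]
force: [-0.4, -0.3, -0.1]
opening: 0.0405
gripper_force: 0.0
```

Call:
move_arm(commands="0 0 0 0 0 0;0 0 0 0 0 0;0 0 0 0 0 0;0 0 0 0 0 0;0 0 0 0 0 0")

```text
time: 5.92
tcp_pos: [0.4447, -0.3126, 0.0216]
tool_rot: [0.986, 0.164, -0.0, -0.0]
force: [0.2, -0.6, -1.0]
opening: 0.0179
gripper_force: 35.0
```

Call:
move_arm(commands="0 0 -15 0 0 0;0 0 -35 0 0 0;0 0 -35 0 0 0;0 0 -15 0 0 0;0 0 0 0 0 0.12;0 0 0 0 0 0.119")

```text
time: 6.42
tcp_pos: [0.4454, -0.3132, 0.1231]
tool_rot: [0.999, 0.043, 0.001, 0.001]
force: [-0.5, -0.2, -2.0]
opening: 0.0175
gripper_force: 35.0
```

Call:
move_arm(commands="-5 -20 0 0 0 0;-5 -36 0 0 0 0;-5 -36 0 0 0 0;-5 -36 0 0 0 0;-5 -36 0 0 0 0;-5 -36 0 0 0 0;-5 -36 0 0 0 0;-5 -36 0 0 0 0;-5 -36 0 0 0 0;-1 -18 0 0 0 0")

```text
time: 7.25
tcp_pos: [0.3674, 0.0102, 0.1215]
tool_rot: [0.999, 0.046, -0.001, -0.0]
force: [0.6, -0.4, -2.1]
opening: 0.0173
gripper_force: 35.0
```

```bash
python3 shot.py w4; python3 - <<'E'
from plant import *;from h import *
for n in ("scene","top"):
    d=get_image(n);np.savez(f"pics/{n}4.npz",**d);cv2.imwrite(f"pics/{n}4.png",d["frame"][:,:,::-1])
E
```

```text
7.3 [0.3676 0.0113 0.1216] [ 9.989e-01  4.590e-02 -5.000e-04 -6.000e-04] [2.600e-02 8.100e-02 2.239e+00 2.000e-03 8.230e-01 1.504e+00] cam [0.4501 0.0167 0.2916] [-0.296 -0.026 -0.955]
```

View pics/w4.png

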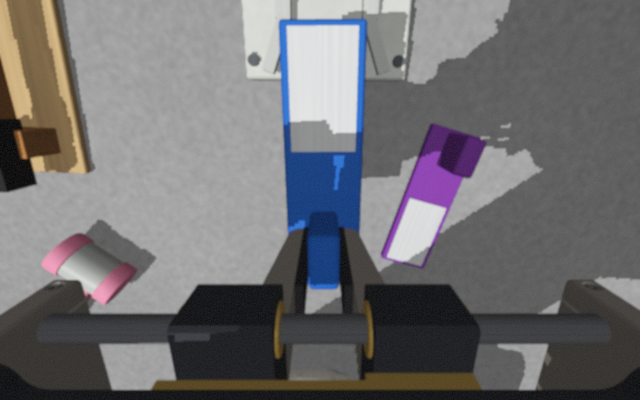

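In w4 the carrier is held straight, with far corners at (280,20) and (365,20). The base front corners are at (245,78) and (408,80), and the screws at (254,59) and (397,61). That was my tenth picture, so everything from here is numeric.

```bash
python3 - <<'E'
from h import *
w=dict(np.load("pics/w4.npz"));g=cv2.cvtColor(w["frame"],cv2.COLOR_RGB2GRAY)
P=lambda p,z:plane(w,p,z)
a,b=P((245,78.5),.02),P((408,80),.02);print("base front",a,b,"mid",(a+b)/2,"w",np.linalg.norm(a-b),"yaw",np.arctan2(*(a-b)[1::-1])-np.pi/2)
a,b=P((254,59),.02),P((397.5,61.5),.02);print("screws",a,b,"mid",(a+b)/2,"yaw",np.arctan2(*(a-b)[1::-1])-np.pi/2)
for z in (.105,.11,.115):
    f=[P(p,z) for p in ((280,20),(365.5,20),(288,222),(359,222))];print(z,[x[:2].round(4) for x in f],np.linalg.norm(f[0]-f[1]))
m=mask(w,(100,110,50),(125,255,255),(265,5,380,225))
for v in (30,60,100,140,180,215):
    c=np.flatnonzero(m[v]);print(v,c.min(),c.max())
    
for v in (66,70):  # base left/right edges
    row=g[v].astype(int);print(v,np.argmax(np.diff(row[225:265]))+225, np.argmin(np.diff(row[390:430]))+390)
for u in (265,272,385,375):
    col=g[40:110,u].astype(int);print("front col",u,np.argmin(np.diff(cv2.GaussianBlur(g[40:110,u:u+1],(1,3),0)[:,0].astype(int)))+40)
E
```

```text
base front [0.46627766 0.08735034 0.02      ] [ 0.47796981 -0.05507337  0.02      ] mid [0.47212374 0.01613849 0.02      ] w 0.14290283558451364 yaw 0.08191046072482222
screws [0.48263116 0.0797961  0.02      ] [ 0.49182683 -0.04343112  0.02      ] mid [0.487229   0.01818249 0.02      ] yaw 0.0744855682882164
0.105 [array([0.4941, 0.0457]), array([ 0.4985, -0.0029]), array([0.3705, 0.0344]), array([ 0.375 , -0.0149])] 0.04873167238145989
0.11 [array([0.493 , 0.0449]), array([ 0.4972, -0.0023]), array([0.3726, 0.0339]), array([ 0.377 , -0.0141])] 0.04742612152970533
0.115 [array([0.4918, 0.0441]), array([ 0.4959, -0.0018]), array([0.3747, 0.0334]), array([ 0.379 , -0.0133])] 0.04612057067795078
30 280 366
60 280 364
100 282 363
140 285 362
180 286 360
215 288 358
66 245 405
70 246 404
front col 265 78
front col 272 78
front col 385 78
front col 375 78
```

Call:
move_arm(commands="0 3 20 0 0 0;0 0 28 0 0 0;0 0 20 0 0 0;0 0 7 0 0 0;0 0 0 0 0 0;0 0 0 0 0 0")

```text
time: 7.9
tcp_pos: [0.3699, 0.0042, 0.0469]
tool_rot: [0.999, 0.045, -0.0, 0.0]
force: [-0.0, 0.2, -0.9]
opening: 0.0177
gripper_force: 35.0
```

```bash
python3 shot.py w5; python3 - <<'E'
from h import *
w=dict(np.load("pics/w5.npz"));g=cv2.cvtColor(w["frame"],cv2.COLOR_RGB2GRAY)
m=mask(w,(100,110,50),(125,255,255),(240,0,400,225))
r=np.flatnonzero(m.any(1));v0=r.min();print("top row",v0)
for v in (v0+2,v0+10,40,100,160,215):
    c=np.flatnonzero(m[v])
    if len(c):print(v,c.min(),c.max(),c.max()-c.min())
for v in range(0,70,8):
    row=cv2.GaussianBlur(g[v:v+1],(5,1),0)[0].astype(int);dd=np.diff(row);print(v,[ (u+1,dd[u]) for u in range(190,460) if abs(dd[u])>12 and abs(dd[u])==abs(dd[u-2:u+3]).max()])
E
```

```text
7.95 [0.3703 0.0043 0.0473] [9.99e-01 4.50e-02 3.00e-04 0.00e+00] [ 0.008  0.241  2.292 -0.     0.608  1.488] cam [0.4525 0.0106 0.217 ] [-0.296 -0.026 -0.955]
top row 19
21 280 366 86
29 280 366 86
40 280 365 85
100 282 363 81
160 286 361 75
215 288 359 71
0 [(200, np.int64(16)), (258, np.int64(-36)), (263, np.int64(17)), (270, np.int64(23)), (370, np.int64(-23)), (373, np.int64(20)), (374, np.int64(20)), (393, np.int64(-17)), (396, np.int64(14)), (433, np.int64(-29)), (437, np.int64(19)), (438, np.int64(19))]
8 [(201, np.int64(17)), (257, np.int64(-35)), (261, np.int64(17)), (266, np.int64(22)), (372, np.int64(-23)), (375, np.int64(20)), (376, np.int64(20)), (395, np.int64(-18)), (402, np.int64(16)), (432, np.int64(-28)), (436, np.int64(18))]
16 [(202, np.int64(16)), (254, np.int64(-36)), (259, np.int64(17)), (266, np.int64(22)), (331, np.int64(16)), (374, np.int64(-23)), (378, np.int64(20)), (397, np.int64(-17)), (400, np.int64(21)), (431, np.int64(-27)), (435, np.int64(18))]
24 [(202, np.int64(13)), (203, np.int64(13)), (252, np.int64(-37)), (257, np.int64(18)), (262, np.int64(23
[... 1315 characters left out ...]
(22)), (405, np.int64(-18)), (409, np.int64(-15)), (432, np.int64(19))]
56 [(206, np.int64(16)), (244, np.int64(-36)), (248, np.int64(18)), (254, np.int64(22)), (280, np.int64(-31)), (287, np.int64(30)), (359, np.int64(-32)), (373, np.int64(21)), (374, np.int64(21)), (384, np.int64(-22)), (385, np.int64(-22)), (388, np.int64(20)), (409, np.int64(16)), (427, np.int64(-28)), (431, np.int64(17))]
64 [(207, np.int64(16)), (242, np.int64(-16)), (243, np.int64(-16)), (246, np.int64(20)), (281, np.int64(-29)), (288, np.int64(30)), (358, np.int64(-33)), (366, np.int64(15)), (372, np.int64(22)), (373, np.int64(22)), (387, np.int64(-22)), (390, np.int64(14)), (426, np.int64(-25)), (430, np.int64(14))]
```

```bash
python3 - <<'E'
from h import *
w=dict(np.load("pics/w5.npz"));r=R.from_euler("z",.0905).as_matrix();T=np.array([.3703,.0043,0])
L=lambda p,z:(r.T@(plane(w,p,z)-T))[:2].round(4)
for v,a,b in((0,200,433),(24,202.5,430),(56,206,427)): print("base",v,L((a,v),.02),L((b,v),.02),(L((a,v),.02)+L((b,v),.02))/2)
for v,a,b in((0,258,370),(24,252,376),(48,246,382.5)): print("guide in",v,L((a,v),.03),L((b,v),.03),(L((a,v),.03)+L((b,v),.03))/2)
for v,a,b in((21,279.5,366.5),(100,281.5,363.5),(160,285.5,361.5),(215,287.5,359.5)): 
  x,y=L((a,v),.0357),L((b,v),.0357);print("carrier",v,x,y,(x+y)/2)
E
```

```text
base 0 [0.1421 0.0718] [ 0.1419 -0.0659] [0.142   0.00295]
base 24 [0.1296 0.0719] [ 0.1293 -0.0655] [0.12945 0.0032 ]
base 56 [0.1119 0.0719] [ 0.1117 -0.0656] [0.1118  0.00315]
guide in 0 [0.139  0.0355] [ 0.1389 -0.0273] [0.13895 0.0041 ]
guide in 24 [0.1271 0.0398] [ 0.127  -0.0313] [0.12705 0.00425]
guide in 48 [0.1147 0.0442] [ 0.1146 -0.0358] [0.11465 0.0042 ]
carrier 21 [0.1272 0.0232] [ 0.1271 -0.025 ] [ 0.12715 -0.0009 ]
carrier 100 [0.0856 0.0239] [ 0.0855 -0.025 ] [ 0.08555 -0.00055]
carrier 160 [0.0495 0.023 ] [ 0.0494 -0.0252] [ 0.04945 -0.0011 ]
carrier 215 [0.0121 0.0231] [ 0.0121 -0.0253] [ 0.0121 -0.0011]
```

Call:
move_arm(commands="0 -4.5 0 0 0 0;0 0 3.5 0 0 0;8 0 0 0 0 0;12 0 0 0 0 0;12 0 0 0 0 0;12 0 0 0 0 0;12 0 0 0 0 0;8 0 0 0 0 0;0 0 0 0 0 0;0 0 0 0 0 0")

```text
time: 8.78
tcp_pos: [0.4331, 0.0151, 0.043]
tool_rot: [0.999, 0.045, -0.0, -0.0]
force: [-0.6, 0.5, -1.4]
opening: 0.018
gripper_force: 35.0
```

```bash
python3 shot.py w6; python3 - <<'E'
from h import *
from plant import *
s=get_state();print(s["force"].round(2),s["moment"].round(2))
w=dict(np.load("pics/w6.npz"));g=cv2.cvtColor(w["frame"],cv2.COLOR_RGB2GRAY)
r=R.from_euler("z",.0905).as_matrix();T=s["tcp_pos"]*[1,1,0]
L=lambda p,z:(r.T@(plane(w,p,z)-T))[:2].round(4)
m=mask(w,(100,110,50),(125,255,255),(240,0,400,225))
for v in (10,30,60,100,160):
    c=np.flatnonzero(m[v]);x,y=L((c.min()-.5,v),.0315),L((c.max()+.5,v),.0315);print("car",v,c.min(),c.max(),x,y,(x+y)/2)
for v in range(0,110,20):
    row=cv2.GaussianBlur(g[v:v+1],(5,1),0)[0].astype(int);dd=np.diff(row);print(v,[ (u+1,int(dd[u]),float(L((u+1,v),.03)[1])) for u in range(190,460) if abs(dd[u])>12 and abs(dd[u])==abs(dd[u-2:u+3]).max()])
E
```

```text
8.8333 [0.4324 0.015  0.0429] [ 9.99e-01  4.54e-02 -6.00e-04 -0.00e+00] [ 0.031  0.326  2.169 -0.     0.648  1.511] cam [0.5158 0.0216 0.2131] [-0.295 -0.026 -0.955]
[-1.29  0.29 -1.16] [-0.06  0.27 -0.03]Traceback (most recent call last):
  File "<stdin>", line 9, in <module>
    return umr_minimum(a, axis, None, out, keepdims, initial, where)
ValueError: zero-size array to reduction operation minimum which has no identity
```

Call:
move_arm(commands="8 0 0 0 0 0;12 0 0 0 0 0;12 0 0 0 0 0;12 0 0 0 0 0;12 0 0 0 0 0;12 0 0 0 0 0;8 0 0 0 0 0;0 0 1.5 0 0 0;0 0 0 0 0 0;0 0 0 0 0 0")

```text
time: 9.67
tcp_pos: [0.5085, 0.022, 0.0416]
tool_rot: [0.999, 0.045, -0.0, -0.0]
force: [1.2, -0.2, -0.4]
opening: 0.018
gripper_force: 35.0
```

```bash
python3 - <<'E'
from plant import *
s=get_state();print(s["tcp_pos"],s["force"].round(2),s["moment"].round(2))
E
```

```text
[0.50852605 0.02195199 0.04160506] [ 1.16 -0.16 -0.37] [ 0.02  0.04 -0.05]
```

Call:
move_arm(commands="3 0 0 0 0 0;3 0 0 0 0 0;2 0 0 0 0 0;1 0 0 0 0 0;0 0 0 0 0 0;0 0 0 0 0 0")

```text
time: 10.17
tcp_pos: [0.5171, 0.0227, 0.0416]
tool_rot: [0.999, 0.045, -0.0, 0.0]
force: [-2.2, 0.5, 2.4]
opening: 0.0177
gripper_force: 35.0
```

Call:
move_arm(commands="1.5 0 0 0 0 0;0 0 0 0 0 0;0 0 0 0 0 0")

```text
time: 10.42
tcp_pos: [0.5171, 0.0228, 0.0416]
tool_rot: [0.999, 0.045, -0.002, 0.0]
force: [-9.1, -0.3, 9.3]
opening: 0.0176
gripper_force: 35.0
```

Call:
move_arm(commands="1.5 0 0 0 0 0;0 0 0 0 0 0;0 0 0 0 0 0")

```text
time: 10.67
tcp_pos: [0.5172, 0.0228, 0.0415]
tool_rot: [0.999, 0.046, -0.003, 0.0]
force: [-14.1, -0.9, 14.0]
opening: 0.0177
gripper_force: 35.0
```

Contact is at the predicted place (x ≈ 0.517) with the reaction building, so the carrier is against the stop. I'll relax the push and release.

Call:
move_arm(commands="-2.4 0 -0.5 0 0 0;0 0 0 0 0 0")

```text
time: 10.83
tcp_pos: [0.5172, 0.0228, 0.042]
tool_rot: [0.999, 0.045, -0.001, -0.0]
force: [-4.0, -0.1, 1.0]
opening: 0.0178
gripper_force: 35.0
```

Call:
move_arm(commands="0 0 0 0 0 0;0 0 0 0 0 0;0 0 0 0 0 0;0 0 0 0 0 0;0 0 0 0 0 0", jaw=0.45)

```text
time: 11.25
tcp_pos: [0.5187, 0.0228, 0.0423]
tool_rot: [0.999, 0.045, 0.0, 0.0]
force: [0.8, -0.9, -0.3]
opening: 0.0487
gripper_force: 0.0
```

```bash
python3 shot.py w7; python3 - <<'E'
from plant import *;from h import *
s=get_state();print(s["force"].round(2),s["opening"])
d=get_image("top");np.savez("pics/top7.npz",**d)
E
```

```text
11.3 [0.5186 0.0228 0.0422] [9.99e-01 4.54e-02 2.00e-04 0.00e+00] [ 0.041  0.428  1.991 -0.     0.723  1.521] cam [0.6011 0.0293 0.2125] [-0.294 -0.026 -0.955]
[-0.62  0.34 -0.81] 0.05019954511272899
```

Call:
move_arm(commands="0 0 -10 0 0 0;0 0 -30 0 0 0;0 0 -40 0 0 0;0 0 -40 0 0 0;0 0 -40 0 0 0;0 0 -40 0 0 0;0 0 0 0 0 0;0 0 0 0 0 0")

```text
time: 12.02
tcp_pos: [0.5198, 0.0229, 0.2454]
tool_rot: [0.999, 0.045, 0.003, 0.0]
force: [0.2, -0.1, -1.2]
opening: 0.0504
gripper_force: 0.0
```

```bash
python3 shot.py w8; python3 - <<'E'
from h import *
for n,z in (("w8",.03),):
    w=dict(np.load(f"pics/{n}.npz"));m=mask(w,(100,110,50),(125,255,255),(150,0,480,230))
    print(cen(m),rect(m),[plane(w,p,z)[:2].round(4) for p in cv2.boxPoints(rect(m))])
    for v in range(0,230,15):
        c=np.flatnonzero(m[v]); 
        if len(c)>3: print(v,c.min(),c.max(),plane(w,(c.min()-.5,v),z)[:2].round(4),plane(w,(c.max()+.5,v),z)[:2].round(4))
E
```

```text
12.0667 [0.5184 0.0228 0.2433] [0.999  0.0454 0.0011 0.    ] [ 0.041  0.158  1.827 -0.     1.155  1.521] cam [0.6013 0.0293 0.4161] [-0.289 -0.026 -0.957]
(array([322.83116883, 158.36988937]), 2079.0) ((322.5, 154.5), (73.0, 37.0), 90.0) [array([0.5862, 0.0531]), array([0.5905, 0.0054]), array([ 0.4928, -0.0052]), array([0.4881, 0.0462])]
120 304 341 [0.5836 0.0536] [0.5881 0.0045]
135 305 341 [0.5647 0.0509] [0.5691 0.0024]
150 305 341 [0.545  0.0495] [5.495e-01 3.000e-04]
165 305 340 [0.5248 0.0481] [ 5.292e-01 -5.000e-04]
180 306 340 [0.5041 0.0452] [ 0.5084 -0.0028]
```

Call:
move_arm(commands="-6 -17 0 0 0 0;-13 -34 0 0 0 0;-13 -34 0 0 0 0;-13 -34 0 0 0 0;-13 -34 0 0 0 0;-13 -34 0 0 0 0;-13 -34 0 0 0 0;-13 -34 0 0 0 0;-12 -23 0 0 0 0.05;0 0 0 0 0 0")

```text
time: 12.9
tcp_pos: [0.3814, 0.2923, 0.2404]
tool_rot: [1.0, 0.021, -0.002, 0.0]
force: [-0.5, -1.1, 0.6]
opening: 0.0505
gripper_force: 0.0
```

```bash
python3 shot.py w9; python3 - <<'E'
from h import *
w=dict(np.load("pics/w9.npz"));g=cv2.cvtColor(w["frame"],cv2.COLOR_RGB2GRAY)
hsv=cv2.cvtColor(w["frame"],cv2.COLOR_RGB2HSV)
for X in ((.5445,.298,.078),(.355,.288,.056),(.52,.296,.056)): print(X,proj(w,X))
t=dict(np.load("pics/top7.npz"));m=mask(t,(100,110,50),(125,255,255),(280,150,340,230));print(cen(m))
a,b=map(int,proj(w,(.45,.29,.056)))
for z,x in ((.056,.40),(.056,.44),(.056,.48),(.056,.515),(.078,.5445)):
    u,v=map(int,proj(w,(x,.294,z)));
    print(x,u,v,[tuple(map(int,hsv[v,k])) for k in range(u-28,u+30,4)])
E
```

```text
12.95 [0.3824 0.2907 0.2405] [ 9.998e-01  2.200e-02 -1.400e-03  9.000e-04] [0.647 0.1   1.901 0.    1.144 2.173] cam [0.4648 0.2948 0.4103] [-0.299 -0.012 -0.954]
(0.5445, 0.298, 0.078) [323.18275416  22.37232511]
(0.355, 0.288, 0.056) [325.05323818 194.23040607]
(0.52, 0.296, 0.056) [324.09602504  52.71180888]
(array([280., 190.]), 1.0)
0.4 321 159 [(18, 82, 196), (19, 95, 209), (19, 93, 212), (18, 105, 206), (15, 153, 165), (13, 148, 102), (10, 31, 50), (0, 16, 49), (45, 11, 46), (0, 11, 48), (14, 140, 95), (14, 151, 144), (18, 115, 118), (18, 110, 125), (18, 103, 180)]
0.44 323 126 [(19, 95, 210), (19, 93, 211), (19, 94, 209), (18, 96, 200), (18, 96, 200), (17, 111, 180), (15, 147, 165), (14, 151, 166), (15, 148, 177), (15, 147, 130), (17, 111, 117), (18, 108, 120), (17, 107, 126), (19, 99, 185), (19, 97, 199)]
0.48 324 90 [(19, 93, 214), (19, 95, 207), (19, 96, 200), (19, 95, 201), (18, 99, 200), (15, 145, 162), (15, 150, 165), (14, 146, 169), (15, 150, 179), (15, 123, 110), (17, 111, 124), (17, 106, 123), (17, 108, 123), (19, 101, 186), (19, 94, 204)]
0.515 325 57 [(19, 94, 210), (19, 99, 198), (54, 108, 172), (69, 173, 172), (63, 130, 161), (15, 149, 166), (14, 149, 166), (15, 146, 171), (15, 150, 172), (65, 159, 101), (68, 169, 104), (27, 97, 105), (17, 112, 125), (18, 96, 199), (19, 95, 206)]
0.5445 327 22 [(19, 94, 204), (30, 3, 220), (30, 3, 222), (23, 5, 222), (30, 2, 222), (30, 3, 221), (20, 3, 222), (38, 5, 222), (30, 5, 221), (30, 2, 220), (30, 5, 221), (24, 7, 195), (18, 109, 124), (17, 108, 123), (17, 102, 127)]
```

```bash
python3 - <<'E'
from h import *
w=dict(np.load("pics/w9.npz"))
wood=mask(w,(11,132,125),(16,255,255),(295,45,350,150))
P=[]
for v in range(58,140,6):
    c=np.flatnonzero(wood[v]);c=c[(c>305)&(c<345)]
    a,b=plane(w,(c.min()-.5,v),.056)[:2],plane(w,(c.max()+.5,v),.056)[:2];P.append((a+b)/2);print(v,c.min(),c.max(),((a+b)/2).round(4),round(np.linalg.norm(a-b),4))
P=np.array(P);k=np.polyfit(P[:,0],P[:,1],1);print("yaw",np.arctan(k[0]),"y at .4845",np.polyval(k,.4845))
h=mask(w,(0,0,150),(180,40,255),(295,0,350,45));print("head",cen(h),rect(h),plane(w,cen(h)[0],.078))
gp=mask(w,(45,70,50),(85,255,255),(270,30,370,90));print("green",rect(gp))
bl=mask(w,(0,0,0),(180,80,75),(295,140,350,215));n,l,st,ce=cv2.connectedComponentsWithStats(bl);i=1+st[1:,4].argmax();print("black",st[i],ce[i],rect((l==i).astype(np.uint8)))
b=rect((l==i).astype(np.uint8));print([plane(w,p,.056)[:2].round(4) for p in cv2.boxPoints(b)])
t=dict(np.load("pics/top0.npz"))
h0=cen(mask(t,(0,0,150),(180,50,255),(205,168,230,190)));print("head tri",h0,tri([(t,h0[0]),(w,cen(h)[0])]))
q=dict(np.load("pics/w1.npz"));h1=cen(mask(q,(0,0,170),(180,50,255),(350,215,390,250)));print("head tri w",tri([(q,h1[0]),(w,cen(h)[0])]))
E
```

```text
58 316 330 [0.5146 0.297 ] 0.0168
64 316 331 [0.5084 0.2962] 0.018
70 315 331 [0.5022 0.2965] 0.0193
76 316 331 [0.4959 0.2957] 0.0182
82 316 331 [0.4895 0.2954] 0.0183
88 316 331 [0.4831 0.2952] 0.0184
94 316 331 [0.4765 0.2949] 0.0186
100 316 331 [0.4699 0.2946] 0.0187
106 316 331 [0.4633 0.2944] 0.0188
112 316 331 [0.4565 0.2941] 0.0189
118 316 331 [0.4497 0.2938] 0.019
124 317 331 [0.4427 0.2929] 0.0179
130 317 331 [0.4357 0.2927] 0.018
136 316 331 [0.4286 0.293 ] 0.0194
yaw 0.04844079608091251 y at .4845 0.29532166863464265
head (array([322.21744472,  22.38574939]), 1628.0) ((322.5, 22.0), (44.0, 43.0), 90.0) [0.54444852 0.29898001 0.078     ]
green ((322.0, 46.5), (33.0, 48.0), 90.0)
black [316 149  16  45 664] [323.97891566 171.04518072] ((323.5, 171.0), (44.0, 15.0), 90.0)
[array([0.4126, 0.3015]), array([0.4133, 0.2832]), array([0.357 , 0.2804]), array([0.3562, 0.2997])]
head tri (array([215.65384615, 178.53846154]), 156.0) (array([0.54550504, 0.29898902, 0.07781581]), np.float64(0.0009845008754561149))
head tri w (array([0.54557176, 0.29925789, 0.07347158]), np.float64(0.00022381720964780721))
```

The mallet head is at (0.545, 0.299), its top triangulates to 0.074–0.078 (text 0.078), and the handle yaw is 0.048. I'll go to the grip point and descend.

Call:
move_arm(commands="34 0 0 0 0 0;34 0 0 0 0 0;34 0 20 0 0 0;0 0 40 0 0 0;0 0 40 0 0 0;0 0 40 0 0 0;0 0 40 0 0 0;0 0 20 0 0 0;0 0 13 0 0 0;0 0 0 0 0 0")

```text
time: 13.78
tcp_pos: [0.4838, 0.291, 0.0249]
tool_rot: [1.0, 0.02, -0.003, 0.002]
force: [-0.2, -0.7, -0.2]
opening: 0.0504
gripper_force: 0.0
```

Call:
move_arm(commands="0 0 0 0 0 0;0 0 0 0 0 0")

```text
time: 13.95
tcp_pos: [0.4869, 0.2935, 0.0296]
tool_rot: [1.0, 0.02, 0.0, 0.0]
force: [-0.2, -0.6, 0.6]
opening: 0.0507
gripper_force: 0.0
```

Call:
move_arm(commands="-2 -2 4.5 0 0 -0.008;0 0 0 0 0 0;0 0 0 0 0 0")

```text
time: 14.2
tcp_pos: [0.4845, 0.2961, 0.0253]
tool_rot: [1.0, 0.025, 0.0, -0.0]
force: [0.1, -0.1, 0.4]
opening: 0.0506
gripper_force: 0.0
```

Call:
move_arm(commands="0 0 0 0 0 0;0 0 0 0 0 0;0 0 0 0 0 0;0 0 0 0 0 0;0 0 0 0 0 0;0 0 0 0 0 0;0 0 0 0 0 0;0 0 0 0 0 0", jaw=1, grip_force=55)

```text
time: 14.87
tcp_pos: [0.4844, 0.296, 0.0248]
tool_rot: [1.0, 0.024, 0.0, -0.0]
force: [-1.8, 0.8, 1.3]
opening: 0.0199
gripper_force: 55.0
```

```bash
python3 - <<'E'
from plant import *
s=get_state();print(s["tcp_pos"],s["tool_rot"].round(4),s["force"].round(2),s["moment"].round(2),s["opening"],s["gripper_force"])
E
```

```text
[0.48440456 0.29598846 0.02478426] [ 9.997e-01  2.440e-02  1.000e-04 -1.000e-04] [-1.78  0.79  1.27] [ 0.1   0.28 -0.02] 0.019891012822714545 54.98481810092926
```

Call:
move_arm(commands="0 0 -5 0 0 0;0 0 -15 0 0 0;0 0 -25 0 0 0;0 0 -30 0 0 0;0 0 -30 0 0 0;0 0 -30 0 0 0;0 0 -30 0 0 0;0 0 -20 0 0 0;0 0 -5 0 0 0;0 0 0 0 0 0", grip_force=60)

```text
time: 15.7
tcp_pos: [0.4848, 0.2961, 0.2159]
tool_rot: [1.0, 0.024, 0.001, -0.001]
force: [1.3, 0.4, -3.8]
opening: 0.0195
gripper_force: 60.0
```

Call:
move_arm(commands="3 15 0 0 0 0;7 32 0 0 0 0;7 32 0 0 0 0;7 32 0 0 0 0;7 32 0 0 0 0;7 32 0 0 0 0;7 32 0 0 0 0;7 32 0 0 0 0;5 24 0 0 0 0;2 10 0 0 0 0")

```text
time: 16.53
tcp_pos: [0.5558, 0.023, 0.2123]
tool_rot: [1.0, 0.023, -0.002, 0.0]
force: [-0.2, -0.5, -3.9]
opening: 0.0198
gripper_force: 60.0
```

Call:
move_arm(commands="0 0 0 0 0 0;0 0 0 0 0 0;0 0 0 0 0 0")

```text
time: 16.78
tcp_pos: [0.5557, 0.027, 0.2137]
tool_rot: [1.0, 0.025, -0.001, -0.0]
force: [0.3, 0.8, -3.6]
opening: 0.0195
gripper_force: 60.0
```

```bash
python3 shot.py w10; python3 - <<'E'
from h import *
from plant import *
s=get_state();print(s["force"].round(2),s["moment"].round(2),s["opening"])
w=dict(np.load("pics/w10.npz"));T=s["tcp_pos"];print("expect head",proj(w,T+R.from_quat(s["tool_rot"]).apply([.0605,0,-.0532])),"cap",proj(w,(.617,.0295,.142)))
h=mask(w,(0,0,120),(180,45,255),(240,0,400,200));n,l,st,ce=cv2.connectedComponentsWithStats(h)
print([(st[i].tolist(),ce[i].round(1).tolist()) for i in range(1,n) if st[i,4]>200])
r=mask(w,(0,150,60),(6,255,255),(200,0,440,250))|mask(w,(174,150,60),(180,255,255),(200,0,440,250));print("red",cv2.countNonZero(r),rect(r) if r.any() else 0)
t=get_image("top");np.savez("pics/top10.npz",**t)
r=mask(t,(0,150,60),(6,255,255),(280,125,335,170))|mask(t,(174,150,60),(180,255,255),(280,125,335,170));print("red top",cv2.countNonZero(r))
h=mask(t,(0,0,150),(180,40,255),(280,110,335,160));n,l,st,ce=cv2.connectedComponentsWithStats(h);print([(st[i].tolist(),ce[i].round(1).tolist()) for i in range(1,n) if st[i,4]>60],proj(t,T+R.from_quat(s["tool_rot"]).apply([.0605,0,-.0532])))
s2=get_image("scene");np.savez("pics/scene10.npz",**s2)
E
```

```text
16.8333 [0.5559 0.0272 0.214 ] [ 9.997e-01  2.480e-02 -6.000e-04 -2.000e-04] [0.046 0.249 1.781 0.    1.114 1.567] cam [0.6388 0.0299 0.3837] [-0.297 -0.013 -0.955]
[ 0.11 -0.46 -2.98] [-0.01  0.26 -0.03] 0.019432473448352285
expect head [320.36596805 162.44277167] cap [322.80419263 132.9607564 ]
[([240, 0, 160, 200, 26524], [308.1, 99.7]), ([381, 116, 19, 84, 1119], [389.4, 157.2])]
red 0 0
red top 0
[([284, 110, 43, 14, 418], [306.2, 114.7]), ([331, 110, 4, 34, 80], [333.1, 122.4])] [304.60519882 132.43918772]
```

```bash
python3 - <<'E'
from h import *
w=dict(np.load("pics/w10.npz"));s=dict(np.load("pics/scene10.npz"));s0=dict(np.load("pics/scene0.npz"))
hsv=cv2.cvtColor(w["frame"],cv2.COLOR_RGB2HSV)
for v in range(60,215,10): print(v,[tuple(map(int,hsv[v,u])) for u in range(260,385,20)])
red=lambda d,b:mask(d,(0,150,50),(6,255,255),b)|mask(d,(174,150,50),(180,255,255),b)
for d in (s0,s):
    r=red(d,(300,205,350,255));print("red scene",cv2.countNonZero(r),rect(r) if r.any() else 0)
h=mask(s,(0,0,165),(180,40,255),(295,170,355,235));n,l,st,ce=cv2.connectedComponentsWithStats(h);print([(st[i].tolist(),ce[i].round(1).tolist()) for i in range(1,n) if st[i,4]>20])
print("scene exp head top",proj(s,(.6163,.0300,.267)),"cap",proj(s,(.617,.0295,.142)))
E
```

```text
60 [(60, 2, 160), (109, 31, 156), (108, 8, 170), (113, 6, 169), (103, 10, 172), (113, 7, 150), (38, 8, 129)]
70 [(0, 0, 156), (109, 46, 177), (108, 7, 172), (105, 6, 170), (98, 6, 167), (113, 7, 148), (45, 8, 129)]
80 [(120, 2, 158), (109, 45, 180), (108, 7, 172), (105, 6, 171), (105, 9, 171), (110, 8, 94), (48, 10, 125)]
90 [(0, 0, 156), (108, 29, 173), (108, 8, 170), (110, 5, 170), (105, 10, 101), (0, 0, 93), (48, 11, 118)]
100 [(150, 2, 160), (40, 7, 211), (113, 6, 174), (100, 9, 172), (90, 3, 102), (105, 5, 93), (38, 9, 119)]
110 [(30, 2, 155), (45, 7, 219), (102, 8, 170), (23, 5, 215), (0, 0, 124), (100, 8, 96), (40, 6, 119)]
120 [(135, 3, 158), (45, 7, 220), (23, 5, 226), (30, 3, 224), (30, 2, 222), (100, 8, 91), (40, 7, 109)]
130 [(0, 0, 158), (40, 8, 200), (20, 3, 226), (40, 3, 224), (30, 3, 223), (30, 3, 220), (45, 8, 134)]
140 [(120, 2, 163), (30, 3, 228), (30, 2, 225), (30, 3, 225), (30, 2, 222), (38, 5, 221), (38, 8, 123)]
150 [(150, 2, 155), (30, 2, 229), (30, 2, 226), (20, 3, 224), (23, 5, 223), (38, 5, 222), (20, 7, 117)]
160 [(90, 2, 156), (40, 3, 231), (23, 4, 228), (30, 2, 225), (30, 3, 223), (30, 5, 200), (15, 5, 106)]
170 [(150, 2, 153), (30, 2, 230), (20, 3, 228), (30, 3, 225), (23, 5, 224), (38, 5, 199), (60, 3, 100)]
180 [(150, 2, 154), (30, 3, 231), (23, 4, 228), (30, 3, 225), (30, 3, 222), (40, 5, 142), (30, 3, 96)]
190 [(135, 3, 152), (40, 7, 212), (40, 4, 178), (30, 5, 145), (45, 7, 142), (40, 6, 139), (135, 6, 92)]
200 [(0, 2, 158), (40, 7, 218), (15, 4, 141), (0, 2, 140), (60, 2, 139), (40, 8, 196), (90, 2, 103)]
210 [(105, 3, 157), (42, 6, 217), (50, 4, 199), (19, 16, 131), (13, 122, 98), (30, 5, 157), (165, 5, 101)]
red scene 83 ((325.0, 230.5), (10.0, 9.0), 0.0)
red scene 81 ((325.0, 230.0), (8.0, 10.0), 90.0)
[([318, 185, 37, 50, 1116], [341.2, 210.9]), ([295, 193, 27, 42, 579], [308.5, 216.1])]
scene exp head top [323.90494603 203.70312451] cap [324.04891812 228.92444052]
```

```bash
python3 - <<'E'
from h import *
w=dict(np.load("pics/w10.npz"));hsv=cv2.cvtColor(w["frame"],cv2.COLOR_RGB2HSV)
print(w["K"].round(1).tolist())
m=mask(w,(0,0,210),(180,6,255),(262,95,385,200));m=cv2.morphologyEx(m,2,np.ones((5,5)));c=max(cv2.findContours(m,0,1)[0],key=cv2.contourArea);print(cv2.boundingRect(c),cv2.fitEllipse(c),cv2.contourArea(c))
for z in (.255,.26,.267,.274): print(z,plane(w,cv2.fitEllipse(c)[0],z))
print([int(hsv[v,320,2]) for v in range(96,200,3)]);print([int(hsv[148,u,2]) for u in range(260,390,4)]);
T=np.array([.5559,.0272,.214]);q=R.from_quat([.9997,.0248,-.0006,-.0002])
for a in np.arange(0,6.28,.785): print(proj(w,T+q.apply([.0605+.022*np.cos(a),.022*np.sin(a),-.0532])).round(1),end=" ")
E
```

```text
[[288.4, 0.0, 323.3], [0.0, 288.4, 195.1], [0.0, 0.0, 1.0]]
(272, 110, 97, 81) ((317.3604736328125, 150.92344665527344), (76.84605407714844, 100.51227569580078), 66.54823303222656) 5952.0
0.255 [0.61923756 0.03175874 0.255     ]
0.26 [0.61999924 0.03168831 0.26      ]
0.267 [0.62106558 0.0315897  0.267     ]
0.274 [0.62213192 0.03149109 0.274     ]
[171, 170, 172, 153, 168, 221, 224, 223, 224, 224, 224, 224, 224, 224, 224, 223, 224, 224, 224, 223, 224, 224, 225, 224, 224, 225, 225, 224, 225, 224, 224, 168, 141, 139, 139]
[153, 151, 164, 211, 229, 229, 230, 228, 228, 227, 226, 225, 225, 225, 224, 225, 223, 224, 223, 223, 224, 222, 222, 222, 222, 222, 218, 142, 145, 215, 118, 126, 160]
[320.1 106.3] [359.7 123.4] [374.1 162.4] [357.1 198.6] [320.6 212.9] [284.  198.8] [266.6 162.8] [280.5 123.6]
```

The scene camera shows the pin still up and under the head. The wrist-view disc (shaded at its lower edge) matches the level-mallet prediction. Strike.

Call:
move_arm(commands="0 0 10 0 0 0;0 0 10 0 0 0;0 0 18 0 0 0;0 0 18 0 0 0;0 0 18 0 0 0;0 0 6 0 0 0;0 0 0 0 0 0;0 0 0 0 0 0")

```text
time: 17.6
tcp_pos: [0.5556, 0.0264, 0.1335]
tool_rot: [1.0, 0.025, -0.001, -0.0]
force: [0.1, -0.1, -3.1]
opening: 0.0194
gripper_force: 60.0
```

```bash
python3 - <<'E'
from plant import *;from h import *
s=get_state();print(s["tcp_pos"].round(4),s["tool_rot"].round(4),s["force"].round(2),s["moment"].round(2))
E
```

```text
[0.5556 0.0264 0.1335] [ 9.997e-01  2.460e-02 -9.000e-04 -0.000e+00] [ 0.06 -0.12 -3.14] [-0.05  0.21  0.05]
```

Call:
move_arm(commands="0 0 -10 0 0 0;0 0 -25 0 0 0;0 0 -25 0 0 0;0 0 -17 0 0 0;0 0 -5 0 0 0;0 0 0 0 0 0;0 0 0 0 0 0")

```text
time: 18.18
tcp_pos: [0.5562, 0.0261, 0.2161]
tool_rot: [1.0, 0.024, -0.0, 0.0]
force: [0.1, -0.4, -3.4]
opening: 0.0197
gripper_force: 60.0
```

```bash
python3 shot.py w11; python3 - <<'E'
from h import *
from plant import *
s=get_image("scene");np.savez("pics/scene11.npz",**s);st=get_state();T=st["tcp_pos"]
red=lambda d,b:mask(d,(0,150,50),(6,255,255),b)|mask(d,(174,150,50),(180,255,255),b)
for n in ("scene0","scene10","scene11"):
    d=dict(np.load(f"pics/{n}.npz"));r=red(d,(300,205,350,260));print(n,cen(r),rect(r))
print("exp up/down",proj(s,(.617,.0295,.137)),proj(s,(.617,.0295,.117)))
for n in ("w10","w11"):
    d=dict(np.load(f"pics/{n}.npz"));m=mask(d,(0,0,205),(180,9,255),(262,95,385,200));m=cv2.morphologyEx(m,2,np.ones((5,5)));c=max(cv2.findContours(m,0,1)[0],key=cv2.contourArea);print(n,cv2.boundingRect(c))
    v=cv2.cvtColor(d["frame"],cv2.COLOR_RGB2HSV)[:,:,2];print([int(x) for x in v[90:225:3,320]])
q=R.from_quat(st["tool_rot"])
w=dict(np.load("pics/w11.npz"))
for th in (0,.05,.1):
    Q=R.from_euler("y",th); print(th,[proj(w,T+q.apply(Q.apply([.0605+.022*c,.022*k,-.0342])+[0,0,-.019])).round(1).tolist() for c,k in ((1,0),(0,1),(-1,0),(0,-1))])
print(st["moment"].round(2))
E
```

```text
18.2333 [0.5558 0.0261 0.2155] [ 9.997e-01  2.440e-02 -8.000e-04  0.000e+00] [ 0.044  0.247  1.779 -0.     1.117  1.566] cam [0.639  0.0291 0.3863] [-0.296 -0.014 -0.955]
scene0 (array([324.5060241 , 230.19277108]), 83.0) ((325.0, 230.5), (10.0, 9.0), 0.0)
scene10 (array([324.65432099, 230.20987654]), 81.0) ((325.0, 230.0), (8.0, 10.0), 90.0)
scene11 (array([324.10526316, 236.52631579]), 38.0) ((324.0, 236.5), (5.0, 10.0), 90.0)
exp up/down [324.06059366 229.85752352] [324.10667833 233.54050677]
w10 (266, 95, 103, 105)
[170, 169, 171, 170, 172, 153, 168, 221, 224, 223, 224, 224, 224, 224, 224, 224, 224, 223, 224, 224, 224, 223, 224, 224, 225, 224, 224, 225, 225, 224, 225, 224, 224, 168, 141, 139, 139, 142, 141, 140, 131, 101, 99, 98, 98]
w11 (269, 123, 99, 77)
[174, 171, 173, 172, 157, 119, 165, 95, 92, 104, 116, 210, 226, 226, 226, 226, 226, 226, 226, 226, 226, 227, 225, 226, 225, 226, 226, 226, 226, 225, 225, 226, 226, 224, 225, 225, 214, 140, 139, 140, 138, 140, 138, 138, 139]
0 [[320.9, 107.8], [374.2, 163.3], [321.2, 213.1], [267.9, 163.4]]
0.05 [[320.8, 112.8], [375.2, 169.0], [321.2, 218.5], [266.8, 169.1]]
0.1 [[320.7, 118.7], [376.2, 175.3], [321.2, 224.1], [265.7, 175.4]]
[0.01 0.27 0.01]
```

The pin went down. The mallet slipped in the grip so its head is pitched up by about 0.13 rad. I'll move aside and measure the cap height and the mallet tilt.

Call:
move_arm(commands="0 -15 0 0 0 0;0 -35 0 0 0 0;0 -35 0 0 0 0;0 -15 0 0 0 0;0 0 0 0 0 0;0 0 0 0 0 0;0 0 0 0 0 0")

```text
time: 18.87
tcp_pos: [0.5512, 0.1253, 0.2158]
tool_rot: [1.0, 0.025, -0.001, 0.0]
force: [-1.0, -0.6, -2.7]
opening: 0.0197
gripper_force: 60.0
```

```bash
python3 shot.py w12; python3 - <<'E'
from h import *
from plant import *
red=lambda d,b:mask(d,(0,150,50),(6,255,255),b)|mask(d,(174,150,50),(180,255,255),b)
D={}
for n in ("scene","top"):
    D[n]=get_image(n);np.savez(f"pics/{n}12.npz",**D[n])
w=dict(np.load("pics/w12.npz"));s0=dict(np.load("pics/scene0.npz"));t0=dict(np.load("pics/top0.npz"))
for n,d,b in (("s0",s0,(300,205,350,260)),("s12",D["scene"],(300,205,350,260)),("t0",t0,(280,125,335,170)),("t12",D["top"],(280,125,335,170)),("w",w,(300,0,640,330))):
    r=red(d,b)
    if r.any(): print(n,cen(r),cv2.boundingRect(r),rect(r))
r=red(w,(300,0,640,330));c=cen(r)[0];ct=cen(red(D["top"],(280,125,335,170)))[0]
print("exp w",proj(w,(.617,.0295,.122)),"tri w-top",tri([(w,c),(D["top"],ct)]))
cs=cen(red(D["scene"],(300,205,350,260)))[0];print("tri w-scene",tri([(w,c),(D["scene"],cs)]),"top-scene",tri([(D["top"],ct),(D["scene"],cs)]))
st=get_state();T=st["tcp_pos"];q=R.from_quat(st["tool_rot"])
v=cv2.cvtColor(w["frame"],cv2.COLOR_RGB2HSV)[:,:,2];print([(k,int(v[k,320])) for k in range(90,230,4)])
for th in (0,.1,.13,.16):
    Q=R.from_euler("y",th); print(th,[proj(w,T+q.apply(Q.apply([.0605+.022*c,.022*k,-.0342])+[0,0,-.019])).round(1).tolist() for c,k in ((1,0),(0,1),(-1,0),(0,-1))])
E
```

```text
18.9167 [0.5514 0.125  0.216 ] [ 9.997e-01  2.420e-02 -6.000e-04  3.000e-04] [ 0.22   0.26   1.76  -0.     1.122  1.743] cam [0.6343 0.1284 0.3859] [-0.297 -0.015 -0.955]
s0 (array([324.5060241 , 230.19277108]), 83.0) (320, 226, 11, 10) ((325.0, 230.5), (10.0, 9.0), 0.0)
s12 (array([324.46153846, 236.64102564]), 39.0) (320, 234, 10, 6) ((324.5, 236.5), (5.0, 9.0), 90.0)
t0 (array([306.40331492, 147.43646409]), 181.0) (299, 140, 16, 16) ((306.5000305175781, 147.50001525878906), (14.142135620117188, 14.142135620117188), 45.0)
t12 (array([309.70909091, 150.54545455]), 55.0) (304, 143, 11, 15) ((309.2853088378906, 149.7088165283203), (14.18885326385498, 9.510366439819336), 85.60128784179688)
w (array([425.54606742, 128.29775281]), 890.0) (406, 107, 50, 47) ((430.5, 130.0), (46.0, 49.0), 90.0)
exp w [432.52747076 130.96149606] tri w-top (array([0.61985524, 0.02290178, 0.0924736 ]), np.float64(0.003753029397553022))
tri w-scene (array([0.61817465, 0.02996683, 0.10202884]), np.float64(0.0008525436876990866)) top-scene (array([0.61928227, 0.02546105, 0.10237886]), np.float64(0.005299534220195126))
[(90, 156), (94, 156), (98, 157), (102, 157), (106, 158), (110, 107), (114, 89), (118, 105), (122, 178), (126, 222), (130, 224), (134, 223), (138, 223), (142, 223), (146, 224), (150, 223), (154, 223), (158, 223), (162, 222), (166, 222), (170, 223), (174, 223), (178, 223), (182, 223), (186, 224), (190, 223), (194, 217), (198, 137), (202, 138), (206, 135), (210, 137), (214, 137), (218, 135), (222, 136), (226, 103)]
0 [[322.1, 105.6], [376.1, 162.2], [322.1, 212.7], [268.2, 162.1]]
0.1 [[322.0, 116.7], [378.2, 174.3], [322.1, 223.8], [266.0, 174.3]]
0.13 [[322.0, 120.7], [378.8, 178.4], [322.1, 227.3], [265.3, 178.4]]
0.16 [[321.9, 125.1], [379.4, 182.7], [322.1, 230.8], [264.7, 182.6]]
```

```bash
python3 - <<'E'
from h import *
red=lambda d,b:mask(d,(0,110,15),(8,255,255),b)|mask(d,(172,110,15),(180,255,255),b)
L=lambda n:dict(np.load(f"pics/{n}.npz"))
B={"scene0":(300,205,350,260),"scene12":(300,205,350,260),"top0":(280,125,335,170),"top12":(280,125,335,170),"w12":(380,80,480,180)}
M={}
for n,b in B.items():
    r=red(L(n),b);r=cv2.morphologyEx(r,2,np.ones((2,2)));M[n]=r;c=max(cv2.findContours(r,0,1)[0],key=cv2.contourArea);print(n,cv2.countNonZero(r),cv2.boundingRect(r),cv2.minEnclosingCircle(c))
a=np.linspace(0,6.28,60)
for n in B:
  for z in (.122,.125,.142):
    d=L(n);p=np.array([proj(d,(.617+.022*np.cos(k),.0295+.022*np.sin(k),zz)) for k in a for zz in (z,z-.012)]);print(n,z,p.min(0).round(1),p.max(0).round(1))
E
```

```text
scene0 104 (320, 226, 12, 11) ((325.6785583496094, 231.4642791748047), 5.864433765411377)
scene12 59 (320, 234, 12, 7) ((325.5, 235.5), 5.700977325439453)
top0 194 (300, 141, 16, 16) ((307.5, 148.5), 7.905794143676758)
top12 66 (306, 143, 10, 16) ((308.5, 151.0), 7.43313455581665)
w12 1013 (407, 108, 50, 47) ((432.0, 131.5), 25.831281661987305)
scene0 0.122 [317.8 227.8] [330.4 239.8]
scene0 0.125 [317.7 227.2] [330.4 239.2]
scene0 0.142 [317.6 224. ] [330.5 236.1]
scene12 0.122 [317.8 227.8] [330.4 239.8]
scene12 0.125 [317.7 227.2] [330.4 239.2]
scene12 0.142 [317.6 224. ] [330.5 236.1]
top0 0.122 [298.7 142.1] [314. 158.]
top0 0.125 [298.6 141.8] [314.  157.7]
top0 0.142 [298.4 139.9] [314.  156.1]
top12 0.122 [298.7 142.1] [314. 158.]
top12 0.125 [298.6 141.8] [314.  157.7]
top12 0.142 [298.4 139.9] [314.  156.1]
w12 0.122 [404.3 105.3] [457.3 155.4]
w12 0.125 [405.2 105.3] [458.8 156. ]
w12 0.142 [410.5 105.3] [468.  159.3]
```

Cap outlines point to the pin being essentially fully down (z ≈ 0.122–0.124). I'll re-level the mallet by pitching the tool, then press again lightly to confirm from the contact height.

Call:
move_arm(commands="0 0 0 0 -0.068 0;0 0 0 0 -0.067 0;0 15 0 0 0 0;0 35 0 0 0 0;0 35 0 0 0 0;0 15 0 0 0 0;0 0 0 0 0 0;0 0 0 0 0 0;0 0 0 0 0 0")

```text
time: 19.77
tcp_pos: [0.5565, 0.0262, 0.2167]
tool_rot: [0.997, 0.024, -0.067, 0.001]
force: [-0.9, 1.7, -3.4]
opening: 0.0198
gripper_force: 60.0
```

Call:
move_arm(commands="2 0 17 0 0 0;4 0 26 0 0 0;2.4 0 17 0 0 0;0 0 0 0 0 0;0 0 0 0 0 0;0 0 0 0 0 0")

```text
time: 20.27
tcp_pos: [0.5575, 0.0268, 0.1571]
tool_rot: [0.997, 0.025, -0.067, 0.002]
force: [0.7, -0.7, -2.9]
opening: 0.0194
gripper_force: 60.0
```

```bash
python3 - <<'E'
from plant import *;from h import *
s=get_state();print(s["tcp_pos"].round(4),s["tool_rot"].round(4),R.from_quat(s["tool_rot"]).as_matrix()[:,2].round(4),s["force"].round(2),s["moment"].round(2))
E
```

```text
[0.5575 0.0268 0.1571] [ 0.9975  0.0247 -0.0668  0.0016] [-0.1332 -0.0065 -0.9911] [ 0.71 -0.69 -2.95] [-0.06  0.13  0.  ]
```

Call:
move_arm(commands="0.8 0 6 0 0 0;0.9 0 7 0 0 0;0 0 0 0 0 0;0 0 0 0 0 0")

```text
time: 20.6
tcp_pos: [0.5565, 0.0261, 0.1428]
tool_rot: [0.997, 0.024, -0.068, 0.002]
force: [0.4, -0.3, -3.6]
opening: 0.0195
gripper_force: 60.0
```

Call:
move_arm(commands="0.5 0 4 0 0 0;0 0 0 0 0 0;0 0 0 0 0 0")

```text
time: 20.85
tcp_pos: [0.5571, 0.0261, 0.1395]
tool_rot: [0.997, 0.024, -0.067, 0.002]
force: [-0.9, -0.5, 1.6]
opening: 0.0192
gripper_force: 60.0
```

Call:
move_arm(commands="0.2 0 1.5 0 0 0;0 0 0 0 0 0;0 0 0 0 0 0")

```text
time: 21.1
tcp_pos: [0.5566, 0.026, 0.1384]
tool_rot: [0.997, 0.024, -0.067, 0.002]
force: [-5.0, 0.4, 9.2]
opening: 0.0197
gripper_force: 60.0
```

Call:
move_arm(commands="0.2 0 1.2 0 0 0;0 0 0 0 0 0;0 0 0 0 0 0")

```text
time: 21.35
tcp_pos: [0.5563, 0.026, 0.1377]
tool_rot: [0.997, 0.024, -0.068, 0.002]
force: [-6.8, -0.3, 15.0]
opening: 0.0191
gripper_force: 60.0
```

With 18 N on the pin (it moves at 11–13 N) it doesn't move, so it is fully down. Lifting, checking tilt, and returning.

Call:
move_arm(commands="-1 0 -7 0 0 0;-3 0 -22 0 0 0;-4 0 -30 0 0 0;-3 0 -22 0 0 0;0 0 0 0 0 0;0 -15 0 0 0 0;0 -35 0 0 0 0;0 -35 0 0 0 0;0 -35 0 0 0 0;0 -35 0 0 0 0")

```text
time: 22.18
tcp_pos: [0.5479, 0.1827, 0.2161]
tool_rot: [0.997, 0.024, -0.069, 0.002]
force: [1.5, -0.1, -2.7]
opening: 0.0196
gripper_force: 60.0
```

Call:
move_arm(commands="0 -35 0 0 0 0;0 -35 0 0 0 0;0 -30 0 0 0 0;0 -12 0 0 0 0;0 0 0 0 0 0;0 0 0 0 0 0;0 0 0 0 0 0")

```text
time: 22.77
tcp_pos: [0.5433, 0.2917, 0.217]
tool_rot: [0.997, 0.024, -0.068, 0.002]
force: [0.0, -0.3, -3.4]
opening: 0.0197
gripper_force: 60.0
```

```bash
python3 shot.py w13; python3 - <<'E'
from h import *
from plant import *
w=dict(np.load("pics/w13.npz"));st=get_state();T=st["tcp_pos"];q=R.from_quat(st["tool_rot"]);print(st["force"].round(2),st["moment"].round(2))
hsv=cv2.cvtColor(w["frame"],cv2.COLOR_RGB2HSV)
print([(k,int(hsv[k,320,1]),int(hsv[k,320,2])) for k in range(90,245,3)])
print([(k,int(hsv[175,k,1]),int(hsv[175,k,2])) for k in list(range(250,285,3))+list(range(360,390,3))])
for th in (.1,.13,.16,.19):
    Q=R.from_euler("y",th); print(th,[proj(w,T+q.apply(Q.apply([.0605+.022*c,.022*k,-.0342])+[0,0,-.019])).round(1).tolist() for c,k in ((1,0),(0,1),(-1,0),(0,-1))])
E
```

```text
22.8167 [0.5435 0.2915 0.2173] [ 0.9974  0.0239 -0.0679  0.0021] [0.459 0.409 1.551 0.055 1.307 1.964] cam [0.6484 0.2959 0.3742] [-0.423 -0.021 -0.906]
[ 0.85 -0.56 -2.57] [-0.02  0.08 -0.03]
[(90, 3, 157), (93, 0, 155), (96, 2, 153), (99, 2, 148), (102, 2, 134), (105, 4, 114), (108, 8, 133), (111, 6, 88), (114, 9, 86), (117, 6, 90), (120, 7, 106), (123, 9, 110), (126, 4, 186), (129, 4, 216), (132, 5, 218), (135, 2, 217), (138, 4, 218), (141, 4, 217), (144, 4, 218), (147, 5, 218), (150, 5, 218), (153, 5, 219), (156, 4, 217), (159, 4, 217), (162, 5, 219), (165, 3, 219), (168, 4, 217), (171, 2, 215), (174, 4, 211), (177, 2, 138), (180, 8, 136), (183, 4, 136), (186, 8, 134), (189, 6, 133), (192, 6, 136), (195, 4, 134), (198, 2, 133), (201, 6, 135), (204, 6, 135), (207, 6, 134), (210, 6, 133), (213, 6, 135), (216, 4, 133), (219, 6, 134), (222, 4, 134), (225, 6, 133), (228, 35, 115), (231, 157, 94), (234, 148, 93), (237, 155, 94), (240, 149, 94), (243, 154, 93)]
[(250, 2, 156), (253, 2, 152), (256, 2, 158), (259, 2, 155), (262, 2, 152), (265, 2, 154), (268, 1, 176), (271, 2, 224), (274, 3, 225), (277, 3, 225), (280, 3, 225), (283, 2, 224), (360, 6, 135), (363, 4, 134), (366, 8, 134), (369, 4, 133), (372, 8, 134), (375, 4, 134), (378, 2, 133), (381, 2, 153), (384, 2, 153), (387, 2, 149)]
0.1 [[321.4, 117.2], [377.5, 174.6], [321.7, 224.0], [265.6, 174.7]]
0.13 [[321.4, 121.3], [378.1, 178.7], [321.7, 227.5], [264.9, 178.7]]
0.16 [[321.3, 125.6], [378.7, 183.0], [321.7, 231.1], [264.3, 183.0]]
0.19 [[321.3, 130.4], [379.3, 187.4], [321.7, 234.7], [263.7, 187.5]]
```

Call:
move_arm(commands="0 0 0 0 -0.01 0;-20 -2.5 3 0 0 0;-26 -2.5 3.8 0 0 0;-15 -2.4 2.2 0 0 0;2 0 15 0 0 0;4.5 0 31 0 0 0;5.2 0 36 0 0 0;5.2 0 35 0 0 0;3.4 0 23 0 0 0;1.6 0 10.6 0 0 0")

```text
time: 23.65
tcp_pos: [0.4802, 0.2952, 0.0626]
tool_rot: [0.997, 0.024, -0.075, 0.003]
force: [-0.8, -0.7, -3.2]
opening: 0.0196
gripper_force: 60.0
```

Call:
move_arm(commands="0 0 0 0 0 0;0 0 0 0 0 0;0 0 0 0 0 0")

```text
time: 23.9
tcp_pos: [0.4831, 0.2975, 0.0674]
tool_rot: [0.997, 0.024, -0.071, 0.001]
force: [-0.1, 0.3, -3.4]
opening: 0.0198
gripper_force: 60.0
```

```bash
python3 shot.py w14; python3 - <<'E'
from h import *
from plant import *
s=get_state();q=R.from_quat(s["tool_rot"]);T=s["tcp_pos"];g=T+q.apply([0,0,-.019]);print("grip",g.round(4),"x",q.as_matrix()[:,0].round(4))
d=np.array([.4844,.2960,.0438])-g;print("to go world",d.round(4),"tool mm",(q.inv().apply(d)*1000).round(1))
E
```

```text
23.95 [0.4831 0.2977 0.0676] [ 0.9972  0.0242 -0.071   0.001 ] [0.509 0.508 1.775 0.077 0.988 1.985] cam [0.5892 0.3014 0.224 ] [-0.428 -0.019 -0.903]
grip [0.4858 0.2978 0.0864] x [ 0.9887  0.0481 -0.1417]
to go world [-0.0014 -0.0018 -0.0426] tool mm [ 4.6  1.8 42.4]
```

Call:
move_arm(commands="0.6 1.8 14 0 0 0;1.5 0 13 0 0 0;1 0 7 0 0 0;0.5 0 3 0 0 0;0 0 0 0 0 0;0 0 0 0 0 0")

```text
time: 24.45
tcp_pos: [0.4801, 0.2954, 0.0287]
tool_rot: [0.997, 0.024, -0.072, 0.002]
force: [0.1, 0.6, -3.0]
opening: 0.0197
gripper_force: 60.0
```

Call:
move_arm(commands="0.3 0 2.3 0 0 0;0 0 0 0 0 0;0 0 0 0 0 0")

```text
time: 24.7
tcp_pos: [0.4801, 0.2953, 0.0264]
tool_rot: [0.997, 0.024, -0.072, 0.002]
force: [-0.1, 0.4, -3.1]
opening: 0.0198
gripper_force: 60.0
```

Call:
move_arm(commands="0.2 0 1.5 0 0 0;0 0 0 0 0 0;0 0 0 0 0 0")

```text
time: 24.95
tcp_pos: [0.4802, 0.2954, 0.025]
tool_rot: [0.997, 0.024, -0.072, 0.002]
force: [-0.0, 0.1, 1.0]
opening: 0.0196
gripper_force: 60.0
```

```bash
python3 - <<'E'
from h import *
from plant import *
s=get_state();q=R.from_quat(s["tool_rot"]);T=s["tcp_pos"];g=T+q.apply([0,0,-.019]);print("grip",g.round(4),s["force"].round(2),s["moment"].round(2))
d=np.array([.4844,.2960,.0438])-g;print("to go world",d.round(4),"tool mm",(q.inv().apply(d)*1000).round(1))
E
```

```text
grip [0.4829 0.2955 0.0438] [-0.02  0.12  0.96] [-0.01  0.04  0.02]
to go world [ 0.0015  0.0005 -0.    ] tool mm [ 1.5 -0.4 -0.2]
```

Contact came right at the expected height and within 1.5 mm of the original place. Releasing.

Call:
move_arm(commands="0 0 0 0 0 0;0 0 0 0 0 0;0 0 0 0 0 0;0 0 0 0 0 0;0 0 0 0 0 0;0 0 0 0 0 0", jaw=0.45)

```text
time: 25.45
tcp_pos: [0.4799, 0.2952, 0.0247]
tool_rot: [0.997, 0.024, -0.072, 0.002]
force: [-0.1, 1.3, 0.2]
opening: 0.05
gripper_force: 0.0
```

Call:
move_arm(commands="-1.4 0 -10 0 0 0;-3 0 -20 0 0 0;-4.5 0 -30 0 0 0;-5 0 -35 0 0 0;-5 0 -35 0 0 0;-5 0 -35 0 0 0;-35 0 0 0 0.07 0;-35 0 0 0 0.07 0;-35 0 0 0 0 0;0 0 0 0 0 0")

```text
time: 26.28
tcp_pos: [0.3697, 0.2886, 0.1999]
tool_rot: [1.0, 0.025, -0.004, 0.0]
force: [0.4, 0.5, -0.4]
opening: 0.0509
gripper_force: 0.0
```

```bash
python3 shot.py w15; python3 - <<'E'
from h import *
from plant import *
w=dict(np.load("pics/w15.npz"));s=get_state();print(s["opening"],s["force"].round(2))
x0,y0=proj(w,(.545,.299,.078));print("exp head",x0,y0)
x=int(x0);y=int(y0);h=mask(w,(0,0,120),(180,30,255),(max(x-40,0),max(y-40,0),x+40,y+40));c=cen(h);print(c,cv2.boundingRect(h),plane(w,c[0],.078))
wood=mask(w,(11,132,90),(16,255,255),(280,30,370,260))
for X in (.51,.48,.45,.43):
    v=int(proj(w,(X,.296,.056))[1]);k=np.flatnonzero(wood[v])
    if len(k):print(X,v,k.min(),k.max(),plane(w,((k.min()+k.max())/2,v),.056)[:2].round(4))
d=get_image("scene");np.savez("pics/scene15.npz",**d)
d0=dict(np.load("pics/scene0.npz"))
# compare mallet & bystanders before/after
df=cv2.absdiff(d["frame"],d0["frame"]).max(2)
for n,(a,b,c_,e) in dict(mallet=(380,195,415,250),beaker=(380,248,412,285),bottle=(212,230,240,278),jar=(180,218,207,248),used=(422,248,468,282),box=(432,203,462,232)).items(): print(n,int((df[b:e,a:c_]>50).sum()),"of",(e-b)*(c_-a))
hm=mask(d,(0,0,165),(180,50,255),(388,222,412,237));h0=mask(d0,(0,0,165),(180,50,255),(388,222,412,237));print("head scene",cen(hm),cen(h0))
r=mask(d,(0,110,15),(8,255,255),(300,205,350,260))|mask(d,(172,110,15),(180,255,255),(300,205,350,260));print("cap",cv2.boundingRect(r))
E
```

```text
26.3333 [0.3728 0.2896 0.2004] [ 9.997e-01  2.550e-02 -2.500e-03 -1.000e-04] [0.655 0.131 1.962 0.003 1.052 2.173] cam [0.4537 0.2919 0.3696] [-0.303 -0.015 -0.953]
0.05101058953428354 [0.29 0.17 0.13]
exp head 320.1496247955668 -7.435120273180123
(array([318.68039539,  12.72240527]), 1214.0) (280, 0, 67, 33) [0.52968244 0.29959171 0.078     ]
0.51 42 314 331 [0.5107 0.2953]
0.48 75 313 332 [0.4809 0.2939]
0.45 106 314 331 [0.4511 0.2924]
0.43 126 314 331 [0.4308 0.2915]
mallet 684 of 1925
beaker 0 of 1184
bottle 2 of 1344
jar 0 of 810
used 0 of 1564
box 168 of 870
head scene (array([403.2345679 , 227.88271605]), 162.0) (array([401.6484375, 229.125    ]), 128.0)
cap (319, 231, 13, 9)
```

Call:
move_arm(commands="0 10 -35 0 0 0;0 30 -25 0 0 0;0 35 -20 0 0 0;0 35 0 0 0 0;0 20 0 0 0 0;0 0 0 0 0 0;0 0 0 0 0 0")

```text
time: 26.97
tcp_pos: [0.3838, 0.1597, 0.2799]
tool_rot: [1.0, 0.023, -0.002, -0.0]
force: [1.0, -0.2, -0.4]
opening: 0.0506
gripper_force: 0.0
```

```bash
python3 shot.py w16; python3 - <<'E'
from h import *
from plant import *
w=dict(np.load("pics/w16.npz"));t=get_image("top");np.savez("pics/top16.npz",**t)
x,y=map(int,proj(w,(.545,.299,.078)));h=mask(w,(0,0,165),(180,30,255),(max(x-30,0),max(y-30,0),x+30,y+30));c=cen(h);print(x,y,c,cv2.boundingRect(h),plane(w,c[0],.078))
ht=cen(mask(t,(0,0,150),(180,50,255),(205,168,230,190)));print("top head",ht,tri([(t,ht[0]),(w,c[0])]))
p=proj(w,(.52,.021,.03)).astype(int);print("carr exp",p)
b=mask(w,(100,110,40),(125,255,255),(max(p[0]-70,0),max(p[1]-80,0),min(p[0]+70,640),p[1]+60));bp=cv2.boxPoints(rect(b));print(cen(b),rect(b),[plane(w,q,.03)[:2].round(4) for q in bp])
E
```

```text
27.0167 [0.3836 0.1604 0.2797] [ 9.997e-01  2.340e-02 -2.200e-03 -2.000e-04] [ 0.391 -0.05   1.966  0.002  1.23   1.914] cam [0.4672 0.1624 0.4498] [-0.299 -0.012 -0.954]
207 27 (array([207.99925094,  30.84868914]), 1335.0) (177, 1, 56, 56) [0.54176589 0.29834768 0.078     ]
top head (array([217.78979592, 179.55918367]), 490.0) (array([0.53210361, 0.28085287, 0.12573652]), np.float64(9.493029720871473e-05))
carr exp [430  68]
(array([429.4324214 ,  52.79787668]), 2449.0) ((430.652099609375, 43.457611083984375), (39.101158142089844, 88.93889617919922), 2.862405300140381) [array([0.4953, 0.0471]), array([0.5996, 0.0555]), array([0.5997, 0.0061]), array([ 0.4952, -0.0066])]
```

```bash
python3 -c "
from plant import *
print(job_done())"
```

```text
the job is handed in; nothing more can be done
None
```

The job is handed in: the carrier is home in the press, the mallet's blow knocked the pin fully down, the mallet is back on its rest within about 3 mm of where it was, and the robot is clear of everything (result not reported back).

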